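# Return three microscope objectives to their own keyed holders

### The job

After class the three microscope objectives were put back in each other's holders. Swap them round so that each stands upright in the holder of its own size (small, medium, large), turned so that the flat of its base meets the straight side of the recess and the base drops fully home; the cork pad is there as a free spot. Set them down gently, without dropping them or standing any on the bare stone bench, and leave the bottle, dish and slide box where they are.

Things in the scene. Friction and masses are not known exactly. Their poses are not given: they have to be found in the camera images.
- objective_small: Small loose objective, upright: brass disc base 40 mm across, 12 mm thick, foot bevelled, one flat 12.0 mm from centre; smooth round black barrel 26 mm diameter from 12 to 40 mm up (grip here, any yaw), then tapered steel nose to 50 mm. About 120 g. Origin: centre of underside, on the barrel axis; z up, x from axis towards the flat. Starts loose in the medium recess.
- objective_medium: Medium loose objective, upright: brass disc base 54 mm across, 12 mm thick, foot bevelled, one flat 16.2 mm from centre; smooth round black barrel 30 mm diameter from 12 to 52 mm up (grip here, any yaw), then tapered steel nose to 62 mm. About 180 g. Origin: centre of underside, on the barrel axis; z up, x from axis towards the flat. Starts loose in the large recess.
- objective_large: Large loose objective, upright: brass disc base 68 mm across, 12 mm thick, foot bevelled, one flat 20.4 mm from centre; smooth round black barrel 34 mm diameter from 12 to 66 mm up (grip here, any yaw), then tapered steel nose to 76 mm. About 250 g. Origin: centre of underside, on the barrel axis; z up, x from axis towards the flat. Starts perched on the small holder, hiding its recess.
- holder_small: Small fixed aluminium holder: 80 mm square, 14 mm high. Recess 8 mm deep, dark floor 6 mm above bench: circle 46 mm across with one straight side 15.0 mm from centre, bevelled mouth. Fits its objective with 3 mm to spare, flats together only. Origin: centre of circle and square, on the bench; x towards the straight side. Seated objective: origin 6 mm above this one, x axes alike.
- holder_medium: Medium fixed aluminium holder: 92 mm square, 14 mm high. Recess 8 mm deep, dark floor 6 mm above bench: circle 60 mm across with one straight side 19.2 mm from centre, bevelled mouth. Fits its objective with 3 mm to spare, flats together only. Origin: centre of circle and square, on the bench; x towards the straight side. Seated objective: origin 6 mm above this one, x axes alike.
- holder_large: Large fixed aluminium holder: 104 mm square, 14 mm high. Recess 8 mm deep, dark floor 6 mm above bench: circle 74 mm across with one straight side 23.4 mm from centre, bevelled mouth. Fits its objective with 3 mm to spare, flats together only. Origin: centre of circle and square, on the bench; x towards the straight side. Seated objective: origin 6 mm above this one, x axes alike.
- cork_pad: The free spot: a fixed round cork pad, 100 mm across and 8 mm thick, empty at the start. Origin: centre of its underside, on the bench.
- reagent_bottle: Bystander: a closed amber bottle with a black cap, 56 mm in diameter, 115 mm tall, upright. Origin: centre of its underside.
- petri_dish: Bystander: a low white round dish, 72 mm across, 18 mm tall. Origin: centre of its underside.
- slide_box: Bystander: a closed slide box with a white lid, 87 x 52 mm, 32 mm tall, long side along its x axis. Origin: centre of its underside.
There are look-alikes about, which are no part of the job. What is shaped like the objective_medium but blue or turquoise is not meant. Leave any purple look-alike of the objective_small alone.

How it is judged:
By the outcome, as a careful person would: the job done as asked, in the order asked, and still so for the second after the job is handed in, with the robot touching nothing.
It also fails if it takes over 120 s, if anything falls off the work surface, if the arm or the gripper's body presses on something with over 40 N, if the wrist force passes 120 N, or if a joint passes its speed limit or range.

### The arm

A 6-joint arm with a two-finger parallel gripper is mounted at the origin on the work surface. World frame = base frame: x ahead of the robot, y to its left, z up, the work surface at z = 0. Lengths are in mm, angles in rad, forces in N, time in s.
With the tool pointing down it reaches from about 275 to 750 mm from the base axis. Payload 10.2 kg.
Tool frame: the origin (TCP) lies at the very end of the fingers, on their centre line; the grasp point (between the pads) lies 19 mm behind it; y points along the fingers, x is the direction in which the jaws open and shut, and the axes are right-handed (so a half turn about y gives the same grasp; the last joint's range is limited). The gripper opens to 85 mm and grips with 20 to 120 N. Pads are 22 mm wide; open, the fingers measure 114 mm over their backs; the gripper's body (76 mm by 85 mm) begins 54 mm behind the grasp point. The pads swing forward as they close: fully open they stand 13 mm farther back than shut.
Start: joints at [1.008, 0.313, 1.498, -0, 1.331, -0.223], TCP at [174.995, 494.983, 231.294] pointing down, gripper open.
Joint ranges: [-2.94, 2.94], [-0.97, 2.17], [0.19, 2.56], [-1.23, 4.37], [0.02, 3.11], [-2.88, 2.88]. Speed limits (rad/s): [2.39, 2.39, 3.01, 3.14, 3.14, 3.14].

### API

Orientations are given as a unit quaternion [w, x, y, z].
In Python, from rig import telemetry, imaging, ctrl gives the robot as it stands.
- The arm moves only by the shell command python3 -m handwheel 'ROWS' [FORCE]. ROWS is JSON, a list of rows, each an object with "delta_pos": the shift along the tool's x, y, z in cm, a list of three; "twist": the turn, a rotation vector about the tool's x, y, z in rad, a list of three; "jaw": the opening, from 0 (shut) to 1 (fully open). A call has exactly 10 rows; each row is the pose to reach, as a shift and turn from the pose commanded when the call began, along the tool's axes at that moment; what a row does not reach only later rows make up. A row lasts 1/12 s, in which the tool goes at most 41.7 mm and 7.16 degrees, less where a joint would pass 70% of its speed; a pose out of reach is approached as far as the arm can. A call with a gripper value outside its range is refused whole. The fingers move at their own pace and stop on an object; FORCE is the grip in N (left out, the last holds). Time passes only in rows, so rows that repeat a pose let the fingers close, or fill a call up. It gives the time, the measured TCP pose, the force and the opening at its end, in the units of the state.
- telemetry.sense(): the state, without advancing time (a new reading comes with each control period).
- imaging.capture(name): name is "scene" or "top" or "wrist"; returns a dict with "frame" (480x640x3 uint8, red, green, blue), "z_map" (480x640 float32, mm along the optical axis (not along the pixel's ray), 0 where there is no reading), "fx", "fy", "cx", "cy" (pixels), "rvec" (rotation vector, rad) and "tvec" (3), from world to camera coordinates, as OpenCV has them. Camera axes: x right, y down, z forward; pixel columns grow to the right and rows downward; lengths in mm; the calibration is good to about 2 mm. A picture is of the moment at which its call begins.
- ctrl.finish_job(): hands the job in, once; it reports no verdict.
The state is a dict: "time_s": time; "joints": joint angles; "dq": joint speeds; "tau": joint torques, N m; "eef_pos": TCP position; "ee_rot": TCP orientation; "force": force on the tool from outside, world axes, zero at the start; "wrist_torque": the same for the moment, N m; "grip_width": opening from 0.0 (shut) to 1.0 (fully open).
Only numpy, scipy, OpenCV 4.12 (cv2) and the standard library are available. Lean on these libraries where they do the work, as an engineer would, in place of code of your own. Each camera call takes 0.05 s, during which the arm holds its last target.

## Working session

There is one attempt and no reset: what is moved stays moved. The work goes in short steps, Python scripts to look and compute and a shell command to move; the robot and the scene stay as the last step left them, time stands still between calls to the robot, and variables do not carry over. Pictures are saved under pics/ and viewed, and the job is handed in when it is done.

```bash
mkdir -p pics; ls; cat > h.py <<'E'
import numpy as np, cv2
from rig import telemetry, imaging, ctrl
def cap(n):
    d=imaging.capture(n); d['R']=cv2.Rodrigues(np.array(d['rvec'],float))[0]; d['t']=np.array(d['tvec'],float).reshape(3); return d
def save(d,f): cv2.imwrite('pics/'+f,cv2.cvtColor(d['frame'],cv2.COLOR_RGB2BGR))
def cloud(d):
    z=d['z_map'].astype(float); v,u=np.mgrid[0:480,0:640]
    P=np.stack([(u-d['cx'])/d['fx']*z,(v-d['cy'])/d['fy']*z,z],-1)
    return (P-d['t'])@d['R']
def proj(d,X):
    P=np.atleast_2d(X)@d['R'].T+d['t']; return np.c_[P[:,0]/P[:,2]*d['fx']+d['cx'],P[:,1]/P[:,2]*d['fy']+d['cy']]
E
python3 - <<'E'
from h import *
print(telemetry.sense())
for n in ['scene','top','wrist']:
    d=cap(n); save(d,n+'0.png'); np.savez('/tmp/%s0.npz'%n,**d); print(n,d['fx'],d['cx'],-d['R'].T@d['t'],(d['z_map']>0).mean())
E
```

```text
pics
{'time_s': 0.0, 'joints': array([ 1.00760994e+00,  3.13458027e-01,  1.49839709e+00, -1.38593573e-05,
        1.33101073e+00, -2.23391897e-01]), 'dq': array([-0.00075024, -0.0013902 , -0.00178585, -0.00230689, -0.00030825,
       -0.00146874]), 'tau': array([ 4.69737079e-04, -4.12266004e+01, -2.59748268e+01, -1.18345897e-04,
        4.03627098e-03, -2.30954191e-05]), 'eef_pos': array([174.85562544, 494.76587895, 230.74602333]), 'ee_rot': array([-0.5771644 ,  0.57751723,  0.40784724, -0.40867557]), 'force': array([-0.04864585,  0.69203741, -0.93473358]), 'wrist_torque': array([ 0.03023791,  0.00509718, -0.0171601 ]), 'grip_width': 1.000491412657233}
scene 434.0016224170392 314.9737782813557 [982.70630875 -45.07620845 757.46880752] 0.996123046875
top 559.8474519037499 313.8085591673222 [327.84009288  17.50560383 969.15142558] 0.9958919270833333
wrist 367.8891784190493 327.4237190329738 [103.32367493 520.43784151 374.38477262] 0.9959342447916667
```

View pics/top0.png

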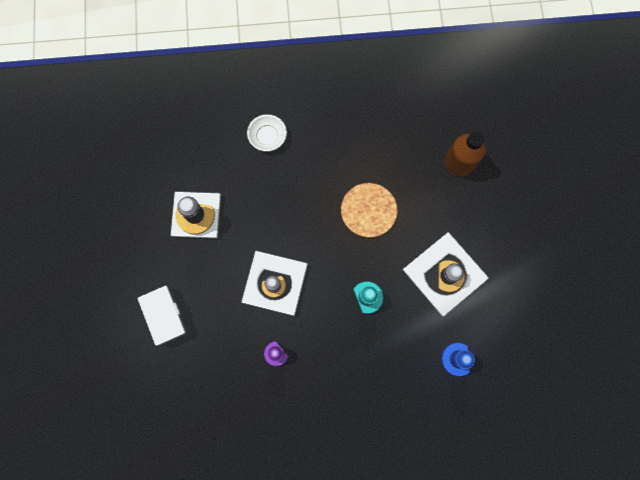

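View pics/scene0.png

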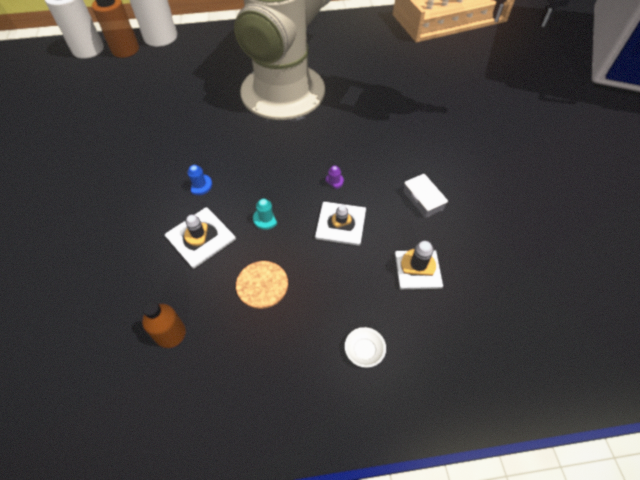

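View pics/wrist0.png

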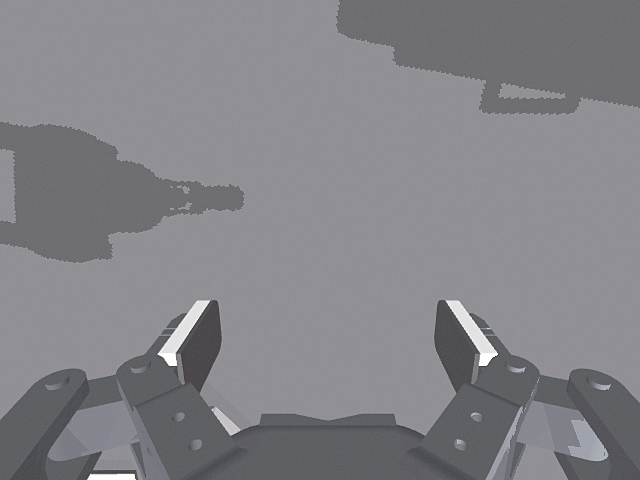

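Top view: medium holder (275,283) holding the small one, large holder (446,274) holding the medium one, small holder (196,215) under the large one, and cork at (369,210). The decoys are turquoise (369,297), blue (459,359) and purple (275,354).

```bash
python3 - <<'E'
from h import *
d=dict(np.load('/tmp/top0.npz')); C=cloud(d)
names={'small_h':(196,215),'med_h':(275,283),'large_h':(446,274),'cork':(369,210)}
ims=[]
for n,(u,v) in names.items():
    print(n,C[v,u].round(1))
    c=d['frame'][v-45:v+45,u-45:u+45]; ims.append(cv2.resize(c,(380,290) if 0 else (300,300),interpolation=cv2.INTER_CUBIC))
im=np.vstack([np.hstack(ims[:2]),np.hstack(ims[2:])])
cv2.imwrite('pics/crop0.png',im[...,::-1])
# plane noise
P=C[380:420,100:200].reshape(-1,3); print('bench z',P[:,2].mean(),P[:,2].std())
for u,v in [(267,133),(160,315),(465,155),(369,297),(459,359),(275,354)]: print(u,v,C[v,u].round(1))
# holders: z 10..17 & bright
for n,(u,v) in names.items():
    sl=(slice(v-50,v+50),slice(u-50,u+50)); P=C[sl]; F=d['frame'][sl].astype(int)
    if n=='cork':
        m=(P[...,2]>4)&(P[...,2]<14)&(F[...,0]>F[...,2]+40)
        (c,r)=cv2.minEnclosingCircle(P[m][:,:2].astype(np.float32)); print(n,c,r,np.median(P[m],0)); continue
    m=(F.min(-1)>150)&(P[...,2]>8)&(P[...,2]<20)
    q=P[m]; print(n,cv2.minAreaRect(q[:,:2].astype(np.float32)),np.median(q[:,2]))
E
```

```text
small_h [578.3 193.9  65.3]
med_h [454.1  71.7  56.1]
large_h [ 443.7 -209.3   57.3]
cork [ 575.9 -101.4    7.6]
bench z 2.3397186616876327 48.43026129934485
267 133 [739.1  68.8   4.3]
160 315 [421.2 267.7  31.7]
465 155 [ 636.4 -262.2   83.8]
369 297 [417.  -78.7  61.6]
459 359 [ 306.7 -210.5   58.9]
275 354 [340.5  80.4  52.5]
small_h ((594.8213500976562, 205.58485412597656), (81.46139526367188, 81.17815399169922), 82.69143676757812) 13.676474407900102
med_h ((461.563720703125, 75.99681091308594), (92.22320556640625, 92.20066833496094), 70.9032974243164) 13.682289228388743
large_h ((450.6981506347656, -218.75653076171875), (103.70571899414062, 105.59649658203125), 34.00417709350586) 13.614281252252045
cork (577.485595703125, -100.18793487548828) 50.24890899658203 [ 576.43999018 -100.53020887    7.64760904]
```

View pics/crop0.png

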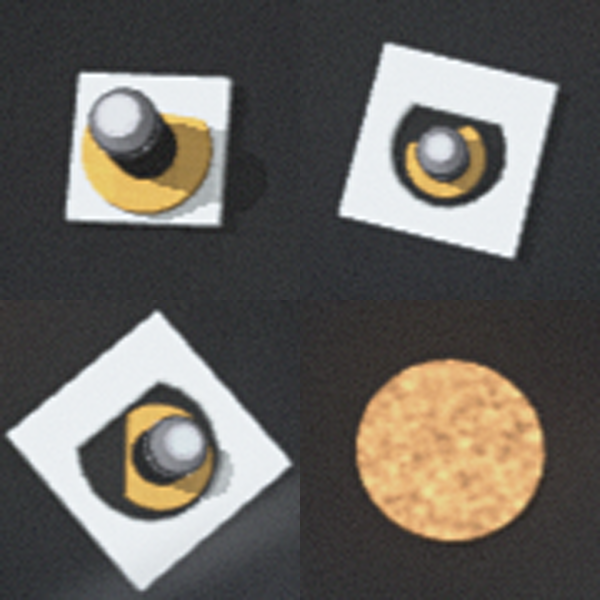

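```bash
cat >> h.py <<'E'
from scipy.spatial.transform import Rotation as Ro
from scipy.optimize import minimize
def Rt(s):
    q=np.array(s['ee_rot']); return Ro.from_quat(np.r_[q[1:],q[0]]).as_matrix()
OB=dict(small=(20,12,13,40,50),medium=(27,16.2,15,52,62),large=(34,20.4,17,66,76))
HO=dict(small=(40,23,15),medium=(46,30,19.2),large=(52,37,23.4))
def dpoly(r,f,yaw,c,z):
    a=np.arccos(f/r); t=np.linspace(a,2*np.pi-a,80)+yaw
    return np.c_[c[0]+r*np.cos(t),c[1]+r*np.sin(t),np.full(80,z)]
def circ(r,c,z): 
    t=np.linspace(0,2*np.pi,60); return np.c_[c[0]+r*np.cos(t),c[1]+r*np.sin(t),np.full(60,z)]
S=4
def fill(d,pts,box):
    u0,v0,u1,v1=box; m=np.zeros(((v1-v0)*S,(u1-u0)*S),np.uint8)
    p=(proj(d,pts)-[u0-.5,v0-.5])*S
    cv2.fillPoly(m,[cv2.convexHull(p.astype(np.float32)).round().astype(np.int32)],255)
    return m
def dn(m): return cv2.resize(m,None,fx=1/S,fy=1/S,interpolation=cv2.INTER_AREA)/255.
def brass(F):
    h=cv2.cvtColor(F,cv2.COLOR_RGB2HSV); return ((h[...,0]>10)&(h[...,0]<30)&(h[...,1]>90)&(h[...,2]>60)).astype(float)
def objmodel(d,k,x,y,yaw,zb,box):
    r,f,rb,hb,hn=OB[k]
    top=dpoly(r,f,yaw,(x,y),zb+12); m=fill(d,top,box)
    b=fill(d,np.r_[circ(rb,(x,y),zb+12),circ(rb,(x,y),zb+hb)],box)|fill(d,np.r_[circ(rb,(x,y),zb+hb),circ(rb*.55,(x,y),zb+hn)],box)
    return dn(m&~b)
def fitobj(d,k,x0,y0,zb,brassmask=None,yaws=None,R=None,p0=None):
    c=proj(d,[[x0,y0,zb+12]])[0]; sc=d['fx']/((np.array([x0,y0,zb])@d['R'].T+d['t'])[2]); w=int(OB[k][0]*sc*1.6)+4
    u0,v0=max(0,int(c[0]-w)),max(0,int(c[1]-w)); u1,v1=min(640,int(c[0]+w)),min(480,int(c[1]+w)); box=(u0,v0,u1,v1)
    B=(brass(d['frame']) if brassmask is None else brassmask)[v0:v1,u0:u1]
    cost=lambda p: np.abs(objmodel(d,k,p[0],p[1],p[2],zb,box)-B).sum()/max(B.sum(),1)
    best=None
    for yw in (np.arange(0,6.28,.5) if yaws is None else yaws):
        r=minimize(cost,[x0,y0,yw],method='Nelder-Mead',options=dict(initial_simplex=np.array([[x0,y0,yw],[x0+4,y0,yw],[x0,y0+4,yw],[x0,y0,yw+.3]]),maxiter=120,xatol=.05,fatol=1e-4))
        if best is None or r.fun<best.fun: best=r
    return best.x,best.fun
def holdmodel(d,k,x,y,yaw,box,hide=None):
    s,r,f=HO[k]; a=np.array([[1,1],[1,-1],[-1,-1],[-1,1]])*s
    Q=a@np.array([[np.cos(yaw),np.sin(yaw)],[-np.sin(yaw),np.cos(yaw)]])+[x,y]
    return dn(fill(d,np.c_[Q,np.full(4,14.)],box))
E
python3 - <<'E'
from h import *
print(Rt(telemetry.sense()).round(3))
d=dict(np.load('/tmp/top0.npz'))
for k,x,y,z in [('large',587,198,14),('small',457,74,6),('medium',448,-215,6)]:
    print(k,fitobj(d,k,x,y,z))
d=dict(np.load('/tmp/scene0.npz'))
for k,x,y,z in [('large',587,198,14),('small',457,74,6),('medium',448,-215,6)]:
    print(k,fitobj(d,k,x,y,z))
E
```

```text
[[ 0.333 -0.001 -0.943]
 [ 0.943 -0.001  0.333]
 [-0.001 -1.     0.   ]]
large (array([ 5.91435733e+02,  2.04326314e+02, -2.98971610e-01]), np.float64(0.12090282632577651))
small (array([4.56538467e+02, 7.71221033e+01, 1.96431107e-01]), np.float64(0.19126310989512085))
medium (array([ 445.90719922, -222.31720917,    1.36942072]), np.float64(0.21589711153278515))
large (array([ 5.90040711e+02,  2.04653714e+02, -2.51658912e-01]), np.float64(0.28667107292355143))
small (array([452.48582224,  77.44701141,   3.18807701]), np.float64(0.39900539926115375))
medium (array([ 446.06861335, -222.66064445,    1.41027477]), np.float64(0.39071801382423477))
```

```bash
python3 - <<'E'
from h import *
s=telemetry.sense();R=Rt(s);d=dict(np.load('/tmp/wrist0.npz'))
print(R.T@(-d['R'].T@d['t']-s['eef_pos']), (R.T@d['R'].T).round(3)) # cols = cam axes in tool
print(proj(d,s['eef_pos']), d['fy'],d['cy'])
t=dict(np.load('/tmp/top0.npz'))
# image angles of yaw dirs
for n,c,y in [('L',(450.7,-218.8),34.0),('M',(461.6,76),-19.1),('S',(594.8,205.6),-7.3)]:
    for k in range(4):
        a=np.radians(y+90*k); p=proj(t,[[*c,14],[c[0]+30*np.cos(a),c[1]+30*np.sin(a),14]]); print(n,round(y+90*k,1),(p[1]-p[0]).round(1))
E
python3 -m handwheel '[{"delta_pos":[-0.5,0,-1.8],"twist":[0,0,0],"jaw":1},{"delta_pos":[-1.4,0,-5],"twist":[0,0,0],"jaw":1},{"delta_pos":[-2.4,0,-8.6],"twist":[0,0,0],"jaw":1},{"delta_pos":[-3.4,0,-12.2],"twist":[0,0,0],"jaw":1},{"delta_pos":[-4.4,0,-15.8],"twist":[0,0,0],"jaw":1},{"delta_pos":[-5.4,0,-19.4],"twist":[0,0,0],"jaw":1},{"delta_pos":[-6.4,0,-23],"twist":[0,0,0],"jaw":1},{"delta_pos":[-7.4,0,-26.6],"twist":[0,0,0],"jaw":1},{"delta_pos":[-8.4,0,-30.2],"twist":[0,0,0],"jaw":1},{"delta_pos":[-9.4,0,-33.8],"twist":[0,0,0],"jaw":1}]'
```

```text
[   0.16519145 -143.49460203   76.05387645] [[ 1.     0.     0.001]
 [-0.001 -0.294  0.956]
 [ 0.    -0.956 -0.294]]
[[326.80580308 305.75375861]] 367.8891784190493 235.4185587828164
L 34.0 [-11.6 -13.3]
L 124.0 [-13.   10.9]
L 214.0 [11.7 13.5]
L 304.0 [ 12.9 -10.9]
M -19.1 [  4.5 -16.8]
M 70.9 [-16.9  -4.2]
M 160.9 [-4.5 17. ]
M 250.9 [16.9  4.2]
S -7.3 [  1.4 -16.4]
S 82.7 [-17.   -0.6]
S 172.7 [-1.4 16.6]
S 262.7 [17.   0.6]
time_s: 0.98
eef_pos: [463.6, 292.3, 231.2]
ee_rot: [0.577, -0.577, -0.408, 0.408]
force: [0.5, -0.3, 0.2]
grip_width: 0.998
```

```bash
python3 -m handwheel '[{"delta_pos":[-0.9,0.6,-3.5],"twist":[0,0,0],"jaw":1},{"delta_pos":[-1.8,1.2,-6.8],"twist":[0,0,0],"jaw":1},{"delta_pos":[-2.6,1.8,-9.6],"twist":[0,0,0],"jaw":1},{"delta_pos":[-3.3,2.4,-12],"twist":[0,0,0],"jaw":1},{"delta_pos":[-3.7,3,-13.6],"twist":[0,0,0],"jaw":1},{"delta_pos":[-4,3.5,-14.5],"twist":[0,0,0],"jaw":1},{"delta_pos":[-4.1,3.8,-14.9],"twist":[0,0,0],"jaw":1},{"delta_pos":[-4.1,4,-15],"twist":[0,0,0],"jaw":1},{"delta_pos":[-4.1,4,-15],"twist":[0,0,0],"jaw":1},{"delta_pos":[-4.1,4,-15],"twist":[0,0,0],"jaw":1}]'
python3 - <<'E'
from h import *
d=cap('wrist'); save(d,'w1.png'); np.savez('/tmp/w1.npz',**d)
print(fitobj(d,'large',591,204,14))
E
```

```text
time_s: 1.82
eef_pos: [589.5, 205.8, 191.7]
ee_rot: [0.577, -0.577, -0.409, 0.408]
force: [0.9, -0.8, 0.1]
grip_width: 0.996
(array([ 5.90449322e+02,  2.06317132e+02, -2.45279136e-01]), np.float64(0.047347490288206125))
```

View pics/w1.png

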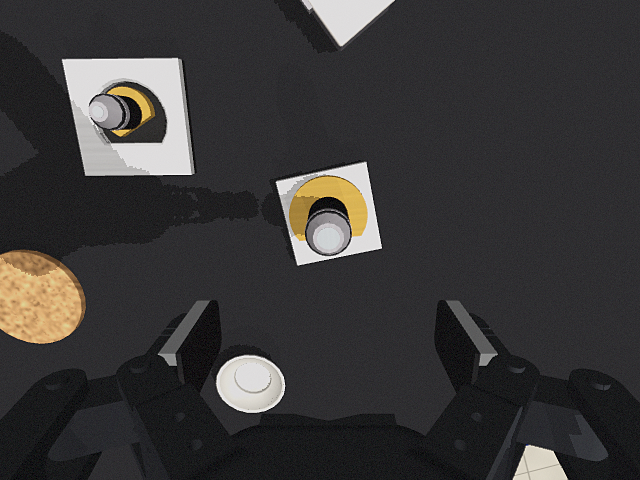

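```bash
python3 -m handwheel '[{"delta_pos":[0.1,2,-0.1],"twist":[0,0,0],"jaw":1},{"delta_pos":[0.1,5,-0.1],"twist":[0,0,0],"jaw":1},{"delta_pos":[0.1,8,-0.1],"twist":[0,0,0],"jaw":1},{"delta_pos":[0.1,10.5,-0.1],"twist":[0,0,0],"jaw":1},{"delta_pos":[0.1,12.5,-0.1],"twist":[0,0,0],"jaw":1},{"delta_pos":[0.1,13.5,-0.1],"twist":[0,0,0],"jaw":1},{"delta_pos":[0.1,14.2,-0.1],"twist":[0,0,0],"jaw":1},{"delta_pos":[0.1,14.5,-0.1],"twist":[0,0,0],"jaw":1},{"delta_pos":[0.1,14.5,-0.1],"twist":[0,0,0],"jaw":1},{"delta_pos":[0.1,14.5,-0.1],"twist":[0,0,0],"jaw":1}]' 40
python3 -m handwheel '[{"delta_pos":[0,0,0],"twist":[0,0,0],"jaw":0.8},{"delta_pos":[0,0,0],"twist":[0,0,0],"jaw":0.6},{"delta_pos":[0,0,0],"twist":[0,0,0],"jaw":0.5},{"delta_pos":[0,0,0],"twist":[0,0,0],"jaw":0.4},{"delta_pos":[0,0,0],"twist":[0,0,0],"jaw":0.3},{"delta_pos":[0,0,0],"twist":[0,0,0],"jaw":0.3},{"delta_pos":[0,0,0],"twist":[0,0,0],"jaw":0.3},{"delta_pos":[0,0,0],"twist":[0,0,0],"jaw":0.3},{"delta_pos":[0,0,0],"twist":[0,0,0],"jaw":0.3},{"delta_pos":[0,0,0],"twist":[0,0,0],"jaw":0.3}]' 40
```

```text
time_s: 2.7
eef_pos: [592.0, 205.9, 47.5]
ee_rot: [-0.577, 0.578, 0.409, -0.408]
force: [0.5, -0.6, 1.0]
grip_width: 0.996
time_s: 3.53
eef_pos: [591.6, 205.6, 46.7]
ee_rot: [-0.577, 0.577, 0.408, -0.408]
force: [-2.4, -1.9, 5.2]
grip_width: 0.387
```

```bash
python3 -m handwheel '[{"delta_pos":[0,-0.3,0],"twist":[0,0,0],"jaw":0.1},{"delta_pos":[0,-1,0],"twist":[0,0,0],"jaw":0.1},{"delta_pos":[0,-2,0],"twist":[0,0,0],"jaw":0.1},{"delta_pos":[0,-3.5,0],"twist":[0,0,0],"jaw":0.1},{"delta_pos":[0,-5.2,0],"twist":[0,0,0],"jaw":0.1},{"delta_pos":[-0.7,-7,-0.2],"twist":[0,0,0],"jaw":0.1},{"delta_pos":[-2.2,-8.5,-0.6],"twist":[0,0,0],"jaw":0.1},{"delta_pos":[-4.3,-9.6,-1.2],"twist":[0,0,0],"jaw":0.1},{"delta_pos":[-6.8,-10,-2],"twist":[0,0,0],"jaw":0.1},{"delta_pos":[-9.6,-10,-2.9],"twist":[0,0,0],"jaw":0.1}]'
python3 -m handwheel '[{"delta_pos":[-3,0,-0.9],"twist":[0,0,0],"jaw":0.1},{"delta_pos":[-6,0,-1.8],"twist":[0,0,0],"jaw":0.1},{"delta_pos":[-9,0,-2.7],"twist":[0,0,0],"jaw":0.1},{"delta_pos":[-12,0,-3.6],"twist":[0,0,0],"jaw":0.1},{"delta_pos":[-14.6,0,-4.4],"twist":[0,0,0],"jaw":0.1},{"delta_pos":[-16.8,0,-5],"twist":[0,0,0],"jaw":0.1},{"delta_pos":[-18.5,0,-5.5],"twist":[0,0,0],"jaw":0.1},{"delta_pos":[-19.5,0,-5.8],"twist":[0,0,0],"jaw":0.1},{"delta_pos":[-19.7,0,-5.9],"twist":[0,0,0],"jaw":0.1},{"delta_pos":[-19.7,0,-5.9],"twist":[0,0,0],"jaw":0.1}]'
python3 - <<'E'
from h import *
d=cap('wrist'); save(d,'w2.png'); np.savez('/tmp/w2.npz',**d)
d=cap('top'); save(d,'t2.png'); np.savez('/tmp/t2.npz',**d)
print(telemetry.sense()['eef_pos'])
E
```

```text
time_s: 4.37
eef_pos: [587.1, 105.2, 148.4]
ee_rot: [-0.576, 0.578, 0.41, -0.408]
force: [-0.0, 0.6, -2.2]
grip_width: 0.385
time_s: 5.2
eef_pos: [576.8, -99.9, 146.6]
ee_rot: [0.577, -0.577, -0.408, 0.408]
force: [0.0, 0.7, -1.8]
grip_width: 0.388
[576.7815666  -98.85095419 146.45618922]
```

View pics/w2.png

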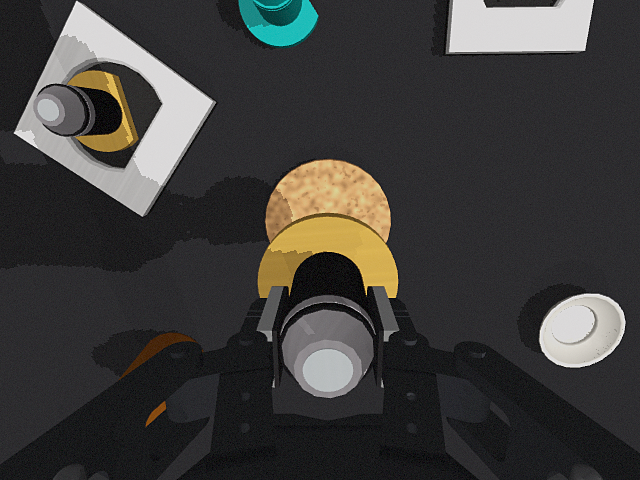

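View pics/t2.png

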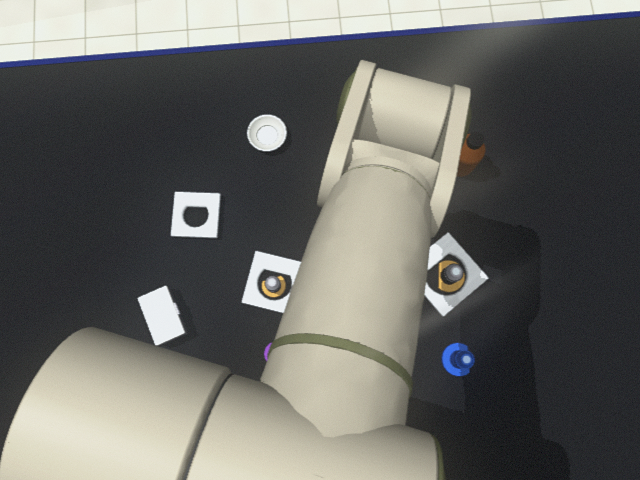

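```bash
python3 -m handwheel '[{"delta_pos":[0,1,0],"twist":[0,0,0],"jaw":0.1},{"delta_pos":[0,2.6,0],"twist":[0,0,0],"jaw":0.1},{"delta_pos":[0,4.4,0],"twist":[0,0,0],"jaw":0.1},{"delta_pos":[0,6.2,0],"twist":[0,0,0],"jaw":0.1},{"delta_pos":[0,7.7,0],"twist":[0,0,0],"jaw":0.1},{"delta_pos":[0,8.7,0],"twist":[0,0,0],"jaw":0.1},{"delta_pos":[0,9.3,0],"twist":[0,0,0],"jaw":0.1},{"delta_pos":[0,9.6,0],"twist":[0,0,0],"jaw":0.1},{"delta_pos":[0,9.8,0],"twist":[0,0,0],"jaw":0.1},{"delta_pos":[0,10,0],"twist":[0,0,0],"jaw":0.1}]'
python3 - <<'E'
from h import *
s=telemetry.sense();print(s['eef_pos'],s['force'])
t=dict(np.load('/tmp/t2.npz'))
d=t['frame'][170:260,150:240]; cv2.imwrite('pics/sh.png',cv2.resize(d,(540,540),interpolation=cv2.INTER_CUBIC)[...,::-1])
E
```

```text
time_s: 6.13
eef_pos: [577.1, -100.0, 46.8]
ee_rot: [-0.577, 0.578, 0.409, -0.408]
force: [0.4, 0.0, -2.1]
grip_width: 0.387
[577.12115514 -99.950219    46.80810979] [ 0.3616743   0.04754451 -2.07497204]
```

View pics/sh.png

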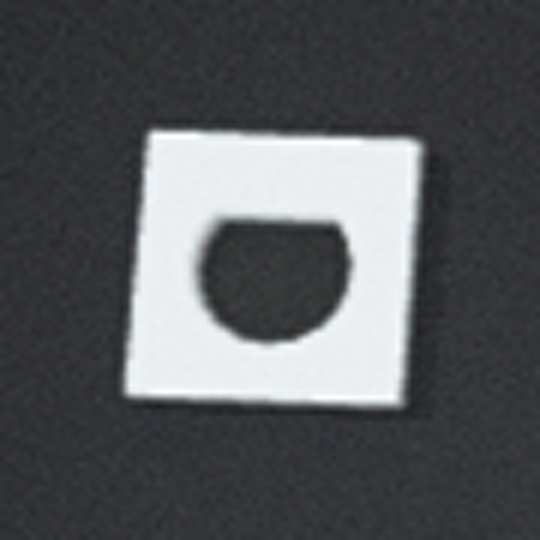

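```bash
python3 -m handwheel '[{"delta_pos":[0,0.1,0],"twist":[0,0,0],"jaw":0.1},{"delta_pos":[0,0.2,0],"twist":[0,0,0],"jaw":0.1},{"delta_pos":[0,0.3,0],"twist":[0,0,0],"jaw":0.1},{"delta_pos":[0,0.38,0],"twist":[0,0,0],"jaw":0.1},{"delta_pos":[0,0.44,0],"twist":[0,0,0],"jaw":0.1},{"delta_pos":[0,0.48,0],"twist":[0,0,0],"jaw":0.1},{"delta_pos":[0,0.52,0],"twist":[0,0,0],"jaw":0.1},{"delta_pos":[0,0.56,0],"twist":[0,0,0],"jaw":0.1},{"delta_pos":[0,0.6,0],"twist":[0,0,0],"jaw":0.1},{"delta_pos":[0,0.6,0],"twist":[0,0,0],"jaw":0.1}]'
```

```text
time_s: 6.97
eef_pos: [576.7, -99.9, 40.7]
ee_rot: [-0.577, 0.577, 0.408, -0.408]
force: [-1.6, -0.0, 3.6]
grip_width: 0.387
```

```bash
python3 -m handwheel '[{"delta_pos":[0,0,0],"twist":[0,0,0],"jaw":0.42},{"delta_pos":[0,0,0],"twist":[0,0,0],"jaw":0.46},{"delta_pos":[0,0,0],"twist":[0,0,0],"jaw":0.55},{"delta_pos":[0,0,0],"twist":[0,0,0],"jaw":0.7},{"delta_pos":[0,0,0],"twist":[0,0,0],"jaw":0.85},{"delta_pos":[0,0,0],"twist":[0,0,0],"jaw":1},{"delta_pos":[0,-1,0],"twist":[0,0,0],"jaw":1},{"delta_pos":[0,-3,0],"twist":[0,0,0],"jaw":1},{"delta_pos":[0,-6,0],"twist":[0,0,0],"jaw":1},{"delta_pos":[0,-9.5,0],"twist":[0,0,0],"jaw":1}]'
```

```text
time_s: 7.8
eef_pos: [575.9, -99.6, 136.0]
ee_rot: [0.578, -0.577, -0.408, 0.409]
force: [0.1, 0.2, 0.5]
grip_width: 1.003
```

```bash
python3 -m handwheel '[{"delta_pos":[0.6,-1,0.8],"twist":[0,0,0],"jaw":1},{"delta_pos":[2,-2,2.7],"twist":[0,0,0],"jaw":1},{"delta_pos":[4,-2,5.5],"twist":[0,0,0],"jaw":1},{"delta_pos":[6.2,-2,8.5],"twist":[0,0,0],"jaw":1},{"delta_pos":[8.4,-2,11.5],"twist":[0,0,0],"jaw":1},{"delta_pos":[10.4,-2,14.2],"twist":[0,0,0],"jaw":1},{"delta_pos":[11.8,-2,16.1],"twist":[0,0,0],"jaw":1},{"delta_pos":[12.5,-2,17],"twist":[0,0,0],"jaw":1},{"delta_pos":[12.7,-2,17.3],"twist":[0,0,0],"jaw":1},{"delta_pos":[12.7,-2,17.3],"twist":[0,0,0],"jaw":1}]'
python3 - <<'E'
from h import *
d=cap('wrist'); save(d,'w3.png'); np.savez('/tmp/w3.npz',**d)
print(telemetry.sense()['eef_pos'],fitobj(d,'small',456,77,6))
E
```

```text
time_s: 8.63
eef_pos: [456.1, 77.6, 155.6]
ee_rot: [-0.577, 0.577, 0.409, -0.408]
force: [0.8, 0.0, -0.5]
grip_width: 1.003
[456.51099316  76.98342683 155.52803065] (array([455.44841249,  78.84398196,   6.40647266]), np.float64(0.1526108901449073))
```

View pics/w3.png

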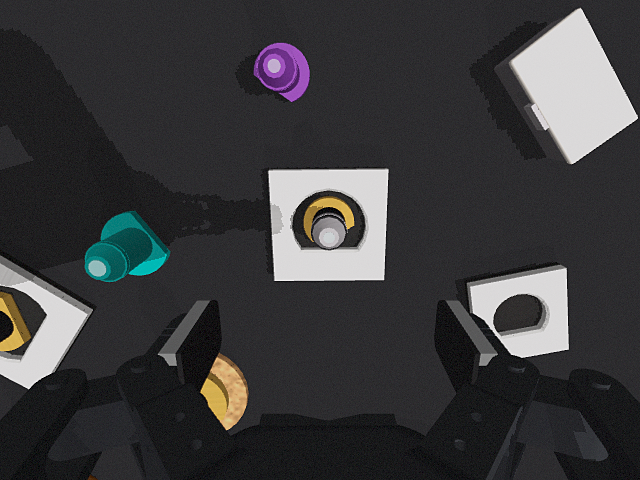

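```bash
python3 - <<'E'
from h import *
d=dict(np.load('/tmp/w3.npz'));t=dict(np.load('/tmp/top0.npz'))
ims=[]
for D,p,box in [(d,(455.4,78.8,.123),(290,180,370,260)),(t,(456.5,77.1,.196),(250,260,300,310))]:
    u0,v0,u1,v1=box;f=D['frame'][v0:v1,u0:u1]; sc=400/(u1-u0); a=cv2.resize(f,(400,400),interpolation=cv2.INTER_CUBIC).copy(); 
    b=a.copy(); q=((proj(D,dpoly(20,12,p[2],p[:2],18))-[u0-.5,v0-.5])*sc).round().astype(np.int32); cv2.polylines(b,[q],True,(255,0,0),1)
    ims.append(np.vstack([a,b])[:, :])
im=np.hstack([np.hstack([i[:400],i[400:]]) for i in ims[:1]]+[]) 
im=np.vstack([np.hstack([i[:400],i[400:]]) for i in ims]); im=cv2.resize(im,(600,600)); cv2.imwrite('pics/z3.png',im[...,::-1])
E
```

```text
(no output)
```

View pics/z3.png

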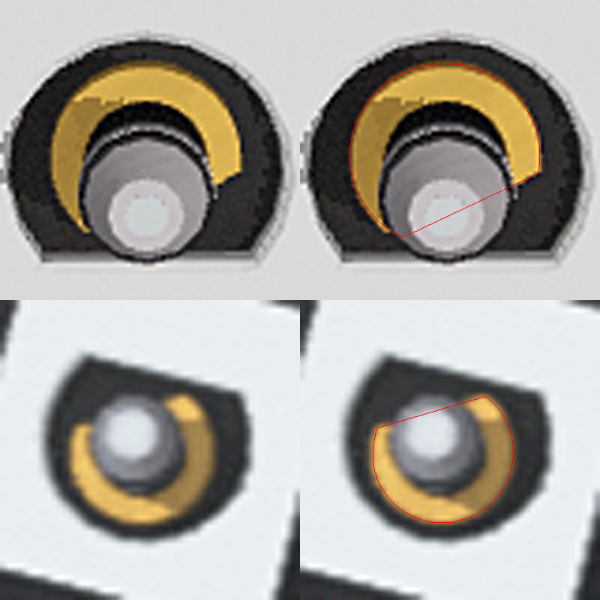

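```bash
python3 -m handwheel '[{"delta_pos":[0.1,2,0.15],"twist":[0,0,0],"jaw":1},{"delta_pos":[0.1,5,0.15],"twist":[0,0,0],"jaw":1},{"delta_pos":[0.1,8,0.15],"twist":[0,0,0],"jaw":1},{"delta_pos":[0.1,10,0.15],"twist":[0,0,0],"jaw":1},{"delta_pos":[0.1,11.5,0.15],"twist":[0,0,0],"jaw":1},{"delta_pos":[0.1,12.5,0.15],"twist":[0,0,0],"jaw":1},{"delta_pos":[0.1,13,0.15],"twist":[0,0,0],"jaw":1},{"delta_pos":[0.1,13.1,0.15],"twist":[0,0,0],"jaw":1},{"delta_pos":[0.1,13.1,0.15],"twist":[0,0,0],"jaw":1},{"delta_pos":[0.1,13.1,0.15],"twist":[0,0,0],"jaw":1}]' 40
python3 -m handwheel '[{"delta_pos":[0,0,0],"twist":[0,0,0],"jaw":0.8},{"delta_pos":[0,0,0],"twist":[0,0,0],"jaw":0.6},{"delta_pos":[0,0,0],"twist":[0,0,0],"jaw":0.5},{"delta_pos":[0,0,0],"twist":[0,0,0],"jaw":0.4},{"delta_pos":[0,0,0],"twist":[0,0,0],"jaw":0.33},{"delta_pos":[0,0,0],"twist":[0,0,0],"jaw":0.28},{"delta_pos":[0,0,0],"twist":[0,0,0],"jaw":0.2},{"delta_pos":[0,0,0],"twist":[0,0,0],"jaw":0.1},{"delta_pos":[0,0,0],"twist":[0,0,0],"jaw":0.1},{"delta_pos":[0,0,0],"twist":[0,0,0],"jaw":0.1}]' 40
```

```text
time_s: 9.52
eef_pos: [455.5, 78.7, 25.0]
ee_rot: [-0.577, 0.578, 0.409, -0.408]
force: [-0.0, 0.3, -0.3]
grip_width: 1.001
time_s: 10.35
eef_pos: [454.9, 78.9, 24.6]
ee_rot: [-0.577, 0.577, 0.408, -0.408]
force: [-1.8, -0.7, 6.0]
grip_width: 0.283
```

```bash
cat >> h.py <<'E'
def fithold(d,k,x0,y0,yaw0,hide=None):
    s,r,f=HO[k]; c=proj(d,circ(s*1.6,(x0,y0),14)); u0,v0=np.maximum(c.min(0).astype(int),0); u1,v1=np.minimum(c.max(0).astype(int),[640,480]); box=(u0,v0,u1,v1)
    F=d['frame'][v0:v1,u0:u1].astype(int); Z=cloud(d)[v0:v1,u0:u1,2]
    B=((F.min(-1)>95)&(F.max(-1)-F.min(-1)<40)&(Z>11.5)&(Z<17)).astype(float)
    H=np.zeros_like(B)
    if hide: # obj k,x,y,zb in the way
        kk,hx,hy,zb=hide; rr,_,rb,hb,hn=OB[kk]
        H=dn(fill(d,np.r_[circ(rr+2,(hx,hy),zb+12),circ(rr+2,(hx,hy),zb)],box)|fill(d,np.r_[circ(rb+2,(hx,hy),zb),circ(rb,(hx,hy),zb+hn)],box))
    W=1-H
    def model(p):
        a=np.array([[1,1],[1,-1],[-1,-1],[-1,1]])*s; cs,sn=np.cos(p[2]),np.sin(p[2])
        Q=a@np.array([[cs,sn],[-sn,cs]])+p[:2]
        return dn(fill(d,np.c_[Q,np.full(4,14.)],box)&~fill(d,dpoly(r+1,f+1,p[2],p[:2],14),box))
    cost=lambda p:(W*np.abs(model(p)-B)).sum()/B.sum()
    p0=np.array([x0,y0,yaw0]); sx=np.array([p0,p0+[3,0,0],p0+[0,3,0],p0+[0,0,.06]])
    r_=minimize(cost,p0,method='Nelder-Mead',options=dict(initial_simplex=sx,xatol=.03,fatol=1e-5)); return r_.x.round(3),round(r_.fun,3)
E
python3 - <<'E'
from h import *
for n in ['t2','w3']:
    print(n,fithold(dict(np.load(f'/tmp/{n}.npz')),'small',594.8,205.6,-.127))
print(fithold(dict(np.load('/tmp/w1.npz')),'small',594.8,205.6,-.127,('large',590.4,206.3,14)))
for n in ['top0','w3']: print(n,fithold(dict(np.load(f'/tmp/{n}.npz')),'medium',461.6,76,-.333,('small',455.4,78.8,6)))
for n in ['top0','w2']: print(n,fithold(dict(np.load(f'/tmp/{n}.npz')),'large',450.7,-218.8,.593,('medium',446,-222.4,6)))
E
python3 -m handwheel '[{"delta_pos":[0,-0.3,0],"twist":[0,0,0],"jaw":0.1},{"delta_pos":[0,-1,0],"twist":[0,0,0],"jaw":0.1},{"delta_pos":[0,-2,0],"twist":[0,0,0],"jaw":0.1},{"delta_pos":[0,-3.5,0],"twist":[0,0.05,0],"jaw":0.1},{"delta_pos":[0.5,-5.2,-0.3],"twist":[0,0.1,0],"jaw":0.1},{"delta_pos":[1.8,-6.8,-1],"twist":[0,0.15,0],"jaw":0.1},{"delta_pos":[3.8,-8,-2],"twist":[0,0.2,0],"jaw":0.1},{"delta_pos":[6.1,-8.7,-3.2],"twist":[0,0.25,0],"jaw":0.1},{"delta_pos":[8.6,-9,-4.6],"twist":[0,0.277,0],"jaw":0.1},{"delta_pos":[11,-9,-5.9],"twist":[0,0.277,0],"jaw":0.1}]'
```

```text
t2 (array([ 5.94770e+02,  2.05984e+02, -1.26000e-01]), np.float64(0.193))
w3 (array([ 5.93012e+02,  2.07782e+02, -1.29000e-01]), np.float64(0.293))
(array([ 5.94064e+02,  2.06983e+02, -1.24000e-01]), np.float64(0.033))
top0 (array([ 4.61406e+02,  7.61960e+01, -3.33000e-01]), np.float64(0.213))
w3 (array([ 4.60957e+02,  7.69530e+01, -3.28000e-01]), np.float64(0.061))
top0 (array([ 450.64 , -218.121,    0.59 ]), np.float64(0.204))
w2 (array([ 450.536, -217.876,    0.589]), np.float64(0.059))
time_s: 11.18
eef_pos: [548.4, 164.0, 116.4]
ee_rot: [-0.628, 0.629, 0.325, -0.323]
force: [0.9, -0.1, -0.8]
grip_width: 0.288
```

```bash
python3 -m handwheel '[{"delta_pos":[1.8,0.3,-0.4],"twist":[0,0,0],"jaw":0.1},{"delta_pos":[3.5,0.8,-0.7],"twist":[0,0,0],"jaw":0.1},{"delta_pos":[4.8,1.4,-1],"twist":[0,0,0],"jaw":0.1},{"delta_pos":[5.7,2,-1.15],"twist":[0,0,0],"jaw":0.1},{"delta_pos":[6,2.5,-1.2],"twist":[0,0,0],"jaw":0.1},{"delta_pos":[6.14,2.8,-1.25],"twist":[0,0,0],"jaw":0.1},{"delta_pos":[6.14,3,-1.25],"twist":[0,0,0],"jaw":0.1},{"delta_pos":[6.14,3,-1.25],"twist":[0,0,0],"jaw":0.1},{"delta_pos":[6.14,3,-1.25],"twist":[0,0,0],"jaw":0.1},{"delta_pos":[6.14,3,-1.25],"twist":[0,0,0],"jaw":0.1}]'
python3 - <<'E'
from h import *
d=cap('wrist'); save(d,'w4.png'); np.savez('/tmp/w4.npz',**d)
s=telemetry.sense();e=s['eef_pos'];print(e,Rt(s).round(3)[:,0])
print(fitobj(d,'small',e[0],e[1],e[2]-18.6,yaws=[-.4,-.1,.2]))
print(fithold(d,'small',594.1,206.9,-.125,('small',e[0],e[1],e[2]-18.6)))
E
```

```text
time_s: 12.02
eef_pos: [592.8, 205.5, 84.8]
ee_rot: [-0.628, 0.628, 0.325, -0.324]
force: [1.2, -0.5, -1.8]
grip_width: 0.289
[592.84567269 205.59191403  84.7701985 ] [0.579 0.816 0.   ]
(array([592.34007017, 206.25869283,   0.60925761]), np.float64(0.5079847305762282))
(array([ 5.94090e+02,  2.06891e+02, -1.26000e-01]), np.float64(0.047))
```

View pics/w4.png

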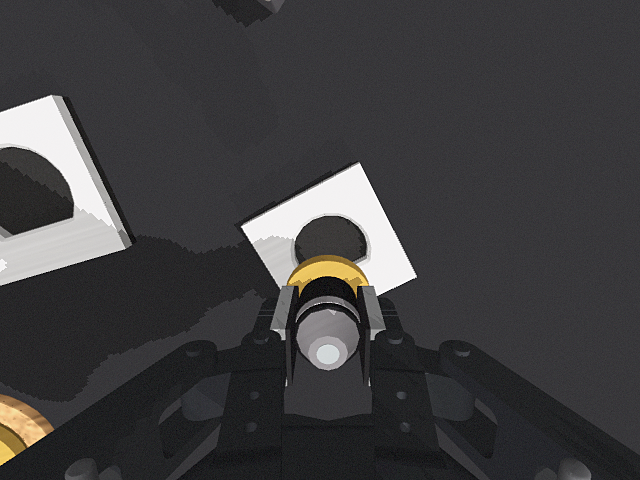

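```bash
python3 -m handwheel '[{"delta_pos":[0.1,0.5,0],"twist":[0,0,0],"jaw":0.1},{"delta_pos":[0.17,1.5,0],"twist":[0,0,0],"jaw":0.1},{"delta_pos":[0.17,2.5,0],"twist":[0,0,0],"jaw":0.1},{"delta_pos":[0.17,3.5,0],"twist":[0,0,0],"jaw":0.1},{"delta_pos":[0.17,4.1,0],"twist":[0,0,0],"jaw":0.1},{"delta_pos":[0.17,4.5,0],"twist":[0,0,0],"jaw":0.1},{"delta_pos":[0.17,4.7,0],"twist":[0,0,0],"jaw":0.1},{"delta_pos":[0.17,4.8,0],"twist":[0,0,0],"jaw":0.1},{"delta_pos":[0.17,4.8,0],"twist":[0,0,0],"jaw":0.1},{"delta_pos":[0.17,4.8,0],"twist":[0,0,0],"jaw":0.1}]'
python3 - <<'E'
from h import *
d=cap('scene'); np.savez('/tmp/s4.npz',**d); s=telemetry.sense(); print(s['eef_pos'],s['force'])
u,v=proj(d,[[594,207,25]])[0].astype(int); cv2.imwrite('pics/s4.png',cv2.resize(d['frame'][v-35:v+35,u-45:u+45],(720,560),interpolation=cv2.INTER_CUBIC)[...,::-1])
E
```

```text
time_s: 12.9
eef_pos: [594.0, 207.3, 36.7]
ee_rot: [-0.628, 0.628, 0.325, -0.324]
force: [-0.3, -0.2, -0.2]
grip_width: 0.287
[594.02887197 207.26265081  36.71336937] [ 0.01880343  0.47203284 -1.35440952]
```

View pics/s4.png

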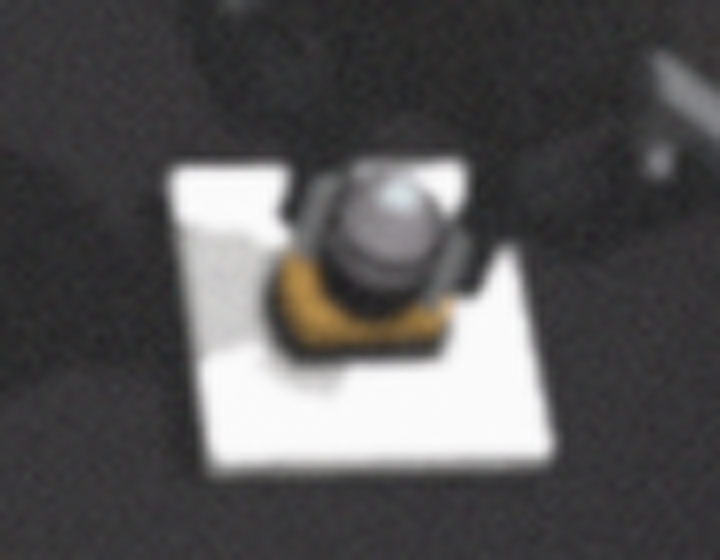

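```bash
python3 -m handwheel '[{"delta_pos":[0,0.1,0],"twist":[0,0,0],"jaw":0.1},{"delta_pos":[0,0.2,0],"twist":[0,0,0],"jaw":0.1},{"delta_pos":[0,0.3,0],"twist":[0,0,0],"jaw":0.1},{"delta_pos":[0,0.4,0],"twist":[0,0,0],"jaw":0.1},{"delta_pos":[0,0.5,0],"twist":[0,0,0],"jaw":0.1},{"delta_pos":[0,0.6,0],"twist":[0,0,0],"jaw":0.1},{"delta_pos":[0,0.7,0],"twist":[0,0,0],"jaw":0.1},{"delta_pos":[0,0.8,0],"twist":[0,0,0],"jaw":0.1},{"delta_pos":[0,0.85,0],"twist":[0,0,0],"jaw":0.1},{"delta_pos":[0,0.9,0],"twist":[0,0,0],"jaw":0.1}]'
```

```text
time_s: 13.78
eef_pos: [593.8, 207.2, 27.2]
ee_rot: [0.628, -0.628, -0.325, 0.325]
force: [-0.2, -0.6, -0.7]
grip_width: 0.288
```

No rim contact; bottom is at about 8.6, inside the recess.

```bash
python3 -m handwheel '[{"delta_pos":[0,0.05,0],"twist":[0,0,0],"jaw":0.1},{"delta_pos":[0,0.1,0],"twist":[0,0,0],"jaw":0.1},{"delta_pos":[0,0.15,0],"twist":[0,0,0],"jaw":0.1},{"delta_pos":[0,0.2,0],"twist":[0,0,0],"jaw":0.1},{"delta_pos":[0,0.23,0],"twist":[0,0,0],"jaw":0.1},{"delta_pos":[0,0.26,0],"twist":[0,0,0],"jaw":0.1},{"delta_pos":[0,0.28,0],"twist":[0,0,0],"jaw":0.1},{"delta_pos":[0,0.3,0],"twist":[0,0,0],"jaw":0.1},{"delta_pos":[0,0.3,0],"twist":[0,0,0],"jaw":0.1},{"delta_pos":[0,0.3,0],"twist":[0,0,0],"jaw":0.1}]'
```

```text
time_s: 14.62
eef_pos: [593.9, 207.2, 24.7]
ee_rot: [-0.628, 0.628, 0.325, -0.325]
force: [-2.9, -1.4, 4.2]
grip_width: 0.287
```

```bash
python3 -m handwheel '[{"delta_pos":[0,0,0],"twist":[0,0,0],"jaw":0.32},{"delta_pos":[0,0,0],"twist":[0,0,0],"jaw":0.36},{"delta_pos":[0,0,0],"twist":[0,0,0],"jaw":0.45},{"delta_pos":[0,0,0],"twist":[0,0,0],"jaw":0.6},{"delta_pos":[0,0,0],"twist":[0,0,0],"jaw":0.8},{"delta_pos":[0,0,0],"twist":[0,0,0],"jaw":1},{"delta_pos":[0,-1,0],"twist":[0,0,0],"jaw":1},{"delta_pos":[0,-3.5,0],"twist":[0,0,0],"jaw":1},{"delta_pos":[0,-7,0],"twist":[0,0,0],"jaw":1},{"delta_pos":[0,-10.5,0],"twist":[0,0,0],"jaw":1}]'
python3 - <<'E'
from h import *
d=cap('wrist'); save(d,'w5.png'); np.savez('/tmp/w5.npz',**d); print(telemetry.sense()['eef_pos'])
print(fitobj(d,'small',594,207,6,yaws=[-.2,0]),fithold(d,'small',594.1,206.9,-.125,('small',594,207,6)))
P=cloud(d); u,v=proj(d,[[594,207,56]])[0].astype(int); print(P[v,u])
B=brass(d['frame'])>0; m=B&(abs(P[...,0]-594)<30)&(abs(P[...,1]-207)<30); print('brass top z',np.percentile(P[m][:,2],[25,50,75]))
E
```

```text
time_s: 15.45
eef_pos: [593.4, 207.1, 130.9]
ee_rot: [0.628, -0.628, -0.324, 0.325]
force: [0.7, -0.4, 0.9]
grip_width: 1.002
[596.51618627 207.75084879 139.2278678 ]
(array([ 5.94238651e+02,  2.06931383e+02, -1.69958374e-01]), np.float64(0.15465983964435978)) (array([ 5.94108e+02,  2.06900e+02, -1.25000e-01]), np.float64(0.04))
[592.71086087 207.32217423  57.8079288 ]
brass top z [18.31425734 18.89089067 19.34904594]
```

View pics/w5.png

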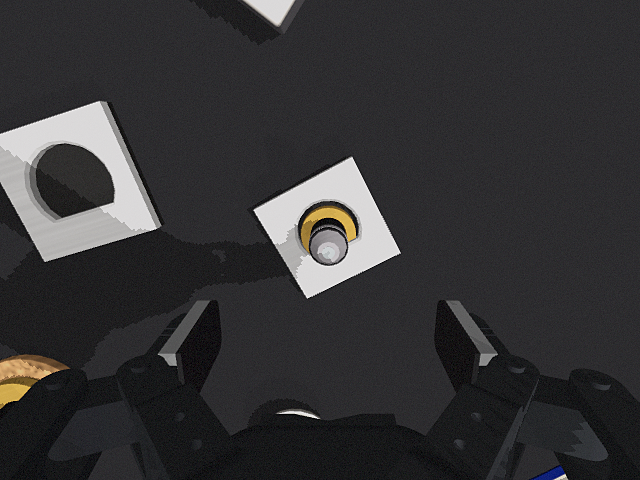

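```bash
python3 -m handwheel '[{"delta_pos":[-1,-0.7,-0.3],"twist":[0,0,0],"jaw":1},{"delta_pos":[-3.5,-1.5,-1],"twist":[0,0,0],"jaw":1},{"delta_pos":[-7,-2.4,-2.1],"twist":[0,0,0],"jaw":1},{"delta_pos":[-10.5,-3,-3.1],"twist":[0,0,0],"jaw":1},{"delta_pos":[-14,-3,-4.1],"twist":[0,0,0],"jaw":1},{"delta_pos":[-17.5,-3,-5.1],"twist":[0,0,0],"jaw":1},{"delta_pos":[-21,-3,-6.2],"twist":[0,0,0],"jaw":1},{"delta_pos":[-24.5,-3,-7.2],"twist":[0,0,0],"jaw":1},{"delta_pos":[-28,-3,-8.2],"twist":[0,0,0],"jaw":1},{"delta_pos":[-31.5,-3,-9.3],"twist":[0,0,0],"jaw":1}]'
python3 -m handwheel '[{"delta_pos":[-3,0,-0.9],"twist":[0,0,0],"jaw":1},{"delta_pos":[-6,0,-1.8],"twist":[0,0,0],"jaw":1},{"delta_pos":[-8.5,0,-2.5],"twist":[0,0,0],"jaw":1},{"delta_pos":[-10.5,0,-3.1],"twist":[0,0,0],"jaw":1},{"delta_pos":[-11.6,0,-3.4],"twist":[0,0,0],"jaw":1},{"delta_pos":[-12,0,-3.5],"twist":[0,0,0],"jaw":1},{"delta_pos":[-12.1,0,-3.5],"twist":[0,0,0],"jaw":1},{"delta_pos":[-12.1,0,-3.5],"twist":[0,0,0],"jaw":1},{"delta_pos":[-12.1,0,-3.5],"twist":[0,0,0],"jaw":1},{"delta_pos":[-12.1,0,-3.5],"twist":[0,0,0],"jaw":1}]'
python3 - <<'E'
from h import *
d=cap('wrist'); save(d,'w6.png'); np.savez('/tmp/w6.npz',**d)
s=telemetry.sense();print(s['eef_pos'],Rt(s).round(3)[:,0],fitobj(d,'medium',446,-222.5,6,yaws=[1.2,1.5]))
print(fithold(d,'large',450.5,-218,.59,('medium',446,-222.5,6)))
E
```

```text
time_s: 16.33
eef_pos: [485.8, -105.0, 159.0]
ee_rot: [0.628, -0.628, -0.324, 0.325]
force: [1.3, -0.5, -0.1]
grip_width: 1.001
time_s: 17.17
eef_pos: [446.3, -221.6, 159.3]
ee_rot: [0.628, -0.628, -0.325, 0.325]
force: [-0.0, -0.1, 0.2]
grip_width: 1.003
[ 446.29881936 -221.70960724  159.31152071] [0.577 0.816 0.   ] (array([ 445.36293819, -221.27199395,    1.40147784]), np.float64(0.1333192573511817))
(array([ 450.77 , -217.708,    0.591]), np.float64(0.065))
```

View pics/w6.png

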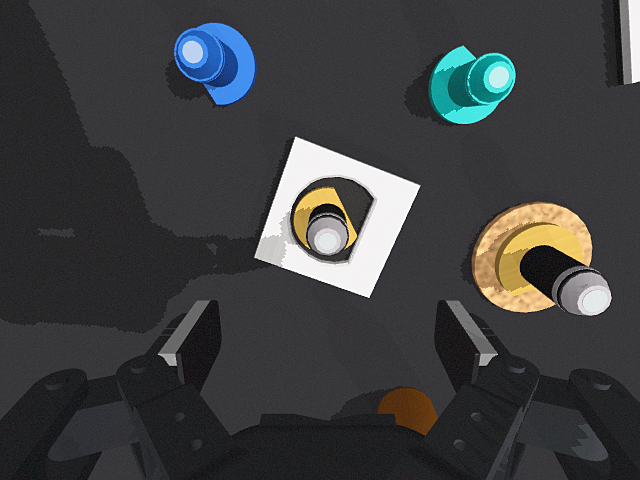

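```bash
python3 -m handwheel '[{"delta_pos":[0,2,0.1],"twist":[0,0,0],"jaw":1},{"delta_pos":[0,5,0.1],"twist":[0,0,0],"jaw":1},{"delta_pos":[0,8,0.1],"twist":[0,0,0],"jaw":1},{"delta_pos":[0,10,0.1],"twist":[0,0,0],"jaw":1},{"delta_pos":[0,11.5,0.1],"twist":[0,0,0],"jaw":1},{"delta_pos":[0,12.5,0.1],"twist":[0,0,0],"jaw":1},{"delta_pos":[0,13,0.1],"twist":[0,0,0],"jaw":1},{"delta_pos":[0,13.1,0.1],"twist":[0,0,0],"jaw":1},{"delta_pos":[0,13.1,0.1],"twist":[0,0,0],"jaw":1},{"delta_pos":[0,13.1,0.1],"twist":[0,0,0],"jaw":1}]' 40
python3 -m handwheel '[{"delta_pos":[0,0,0],"twist":[0,0,0],"jaw":0.8},{"delta_pos":[0,0,0],"twist":[0,0,0],"jaw":0.6},{"delta_pos":[0,0,0],"twist":[0,0,0],"jaw":0.5},{"delta_pos":[0,0,0],"twist":[0,0,0],"jaw":0.42},{"delta_pos":[0,0,0],"twist":[0,0,0],"jaw":0.36},{"delta_pos":[0,0,0],"twist":[0,0,0],"jaw":0.3},{"delta_pos":[0,0,0],"twist":[0,0,0],"jaw":0.2},{"delta_pos":[0,0,0],"twist":[0,0,0],"jaw":0.1},{"delta_pos":[0,0,0],"twist":[0,0,0],"jaw":0.1},{"delta_pos":[0,0,0],"twist":[0,0,0],"jaw":0.1}]' 40
```

```text
time_s: 18.05
eef_pos: [445.7, -222.2, 29.2]
ee_rot: [-0.628, 0.629, 0.325, -0.324]
force: [0.4, 0.1, 0.6]
grip_width: 0.998
time_s: 18.88
eef_pos: [445.3, -221.9, 28.6]
ee_rot: [-0.628, 0.628, 0.325, -0.325]
force: [-1.6, 2.1, 5.6]
grip_width: 0.338
```

```bash
python3 -m handwheel '[{"delta_pos":[0,-0.4,0],"twist":[0,0,0],"jaw":0.1},{"delta_pos":[0,-1.4,0],"twist":[0,0,0],"jaw":0.1},{"delta_pos":[0,-3.2,0],"twist":[0,0,0],"jaw":0.1},{"delta_pos":[0,-5.5,0],"twist":[0,0.1,0],"jaw":0.1},{"delta_pos":[0,-8,0],"twist":[0,0.2,0],"jaw":0.1},{"delta_pos":[0.6,-10,0.4],"twist":[0,0.3,0],"jaw":0.1},{"delta_pos":[2.2,-11.2,1.4],"twist":[0,0.4,0],"jaw":0.1},{"delta_pos":[4.5,-11.5,2.8],"twist":[0,0.5,0],"jaw":0.1},{"delta_pos":[7.2,-11.5,4.5],"twist":[0,0.6,0],"jaw":0.1},{"delta_pos":[10,-11.5,6.3],"twist":[0,0.7,0],"jaw":0.1}]'
python3 - <<'E'
from h import *
s=telemetry.sense();R=Rt(s);print(s['eef_pos'],R[:,0],R.T@(np.array([461,77,140])-s['eef_pos']))
E
```

```text
time_s: 19.72
eef_pos: [451.6, -103.0, 144.2]
ee_rot: [-0.701, 0.702, 0.088, -0.087]
force: [1.2, 0.6, -1.5]
grip_width: 0.336
[ 451.58315652 -103.04944899  144.19594263] [9.69458350e-01 2.45254479e-01 8.65122477e-04] [ 53.28354139   4.09153933 172.24462395]
```

```bash
python3 -m handwheel '[{"delta_pos":[0.8,0,2.6],"twist":[0,0.1,0],"jaw":0.1},{"delta_pos":[1.6,0,5.2],"twist":[0,0.21,0],"jaw":0.1},{"delta_pos":[2.4,0,7.8],"twist":[0,0.32,0],"jaw":0.1},{"delta_pos":[3.2,0,10.4],"twist":[0,0.43,0],"jaw":0.1},{"delta_pos":[4,0,12.8],"twist":[0,0.54,0],"jaw":0.1},{"delta_pos":[4.6,0,14.8],"twist":[0,0.65,0],"jaw":0.1},{"delta_pos":[5,0,16.2],"twist":[0,0.76,0],"jaw":0.1},{"delta_pos":[5.2,0,16.9],"twist":[0,0.87,0],"jaw":0.1},{"delta_pos":[5.3,0,17.2],"twist":[0,0.97,0],"jaw":0.1},{"delta_pos":[5.3,0,17.2],"twist":[0,1.031,0],"jaw":0.1}]'
python3 -m handwheel '[{"delta_pos":[0,0.5,0],"twist":[0,0,0],"jaw":0.1},{"delta_pos":[0,1.5,0],"twist":[0,0,0],"jaw":0.1},{"delta_pos":[0,3,0],"twist":[0,0,0],"jaw":0.1},{"delta_pos":[0,4.2,0],"twist":[0,0,0],"jaw":0.1},{"delta_pos":[0,5,0],"twist":[0,0,0],"jaw":0.1},{"delta_pos":[0,5.4,0],"twist":[0,0,0],"jaw":0.1},{"delta_pos":[0,5.5,0],"twist":[0,0,0],"jaw":0.1},{"delta_pos":[0,5.5,0],"twist":[0,0,0],"jaw":0.1},{"delta_pos":[0,5.5,0],"twist":[0,0,0],"jaw":0.1},{"delta_pos":[0,5.5,0],"twist":[0,0,0],"jaw":0.1}]'
python3 - <<'E'
from h import *
d=cap('wrist'); save(d,'w7.png'); np.savez('/tmp/w7.npz',**d)
s=telemetry.sense();R=Rt(s);e=s['eef_pos'];print(e,np.arctan2(R[1,0],R[0,0]),s['joints'].round(2))
print(fithold(d,'medium',461,77,-.33,('medium',e[0],e[1],e[2]-22.6)))
print(R.T@(np.array([461,77,40])-e))
E
```

```text
time_s: 20.55
eef_pos: [459.6, 76.7, 143.9]
ee_rot: [0.654, -0.654, 0.269, -0.269]
force: [-0.4, 0.6, -2.1]
grip_width: 0.339
time_s: 21.38
eef_pos: [460.1, 75.9, 88.8]
ee_rot: [0.655, -0.654, 0.267, -0.268]
force: [1.1, -1.3, -1.3]
grip_width: 0.335
[460.00320703  75.8984477   88.7726968 ] -0.776770964617635 [-0.09  0.36  1.85 -0.    0.93  0.69]
(array([ 4.60864e+02,  7.70650e+01, -3.29000e-01]), np.float64(0.035))
[-0.09687827 48.77351625  1.45522985]
```

View pics/w7.png

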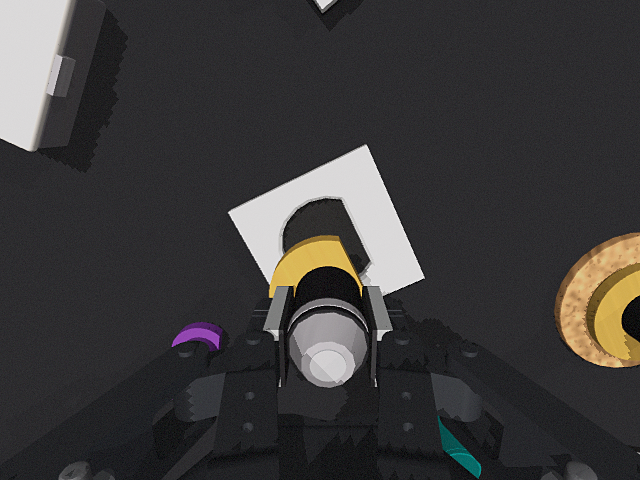

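```bash
python3 -m handwheel '[{"delta_pos":[0,0.4,0.1],"twist":[0,0,0],"jaw":0.1},{"delta_pos":[0,1.3,0.12],"twist":[0,0,0],"jaw":0.1},{"delta_pos":[0,2.3,0.12],"twist":[0,0,0],"jaw":0.1},{"delta_pos":[0,3.2,0.12],"twist":[0,0,0],"jaw":0.1},{"delta_pos":[0,4,0.12],"twist":[0,0,0],"jaw":0.1},{"delta_pos":[0,4.5,0.12],"twist":[0,0,0],"jaw":0.1},{"delta_pos":[0,4.7,0.12],"twist":[0,0,0],"jaw":0.1},{"delta_pos":[0,4.8,0.12],"twist":[0,0,0],"jaw":0.1},{"delta_pos":[0,4.8,0.12],"twist":[0,0,0],"jaw":0.1},{"delta_pos":[0,4.8,0.12],"twist":[0,0,0],"jaw":0.1}]'
python3 - <<'E'
from h import *
s=telemetry.sense();R=Rt(s);e=s['eef_pos'];print(e,R.T@(np.array([461,77,28.6])-e))
d=cap('scene')
u,v=proj(d,[[461,77,25]])[0].astype(int); cv2.imwrite('pics/s7.png',cv2.resize(d['frame'][v-35:v+35,u-45:u+45],(720,560),interpolation=cv2.INTER_CUBIC)[...,::-1])
E
```

```text
time_s: 22.27
eef_pos: [460.8, 76.8, 40.6]
ee_rot: [0.654, -0.654, 0.268, -0.268]
force: [-0.6, -0.7, -1.9]
grip_width: 0.34
[460.81052913  76.76069228  40.55579504] [-0.03877943 11.95589246  0.2988879 ]
```

View pics/s7.png

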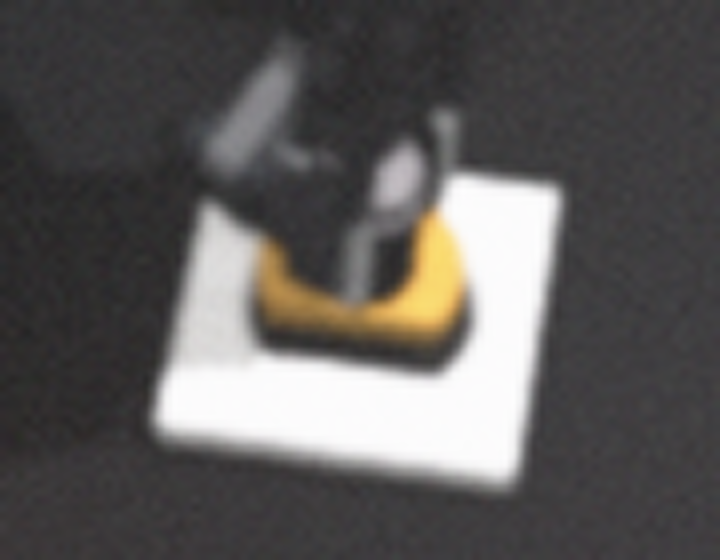

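The flat is parallel to the holder's edge, so I'll lower it.

```bash
python3 -m handwheel '[{"delta_pos":[0,0.1,0],"twist":[0,0,0],"jaw":0.1},{"delta_pos":[0,0.2,0],"twist":[0,0,0],"jaw":0.1},{"delta_pos":[0,0.3,0],"twist":[0,0,0],"jaw":0.1},{"delta_pos":[0,0.4,0],"twist":[0,0,0],"jaw":0.1},{"delta_pos":[0,0.5,0],"twist":[0,0,0],"jaw":0.1},{"delta_pos":[0,0.6,0],"twist":[0,0,0],"jaw":0.1},{"delta_pos":[0,0.7,0],"twist":[0,0,0],"jaw":0.1},{"delta_pos":[0,0.8,0],"twist":[0,0,0],"jaw":0.1},{"delta_pos":[0,0.85,0],"twist":[0,0,0],"jaw":0.1},{"delta_pos":[0,0.9,0],"twist":[0,0,0],"jaw":0.1}]'
python3 -m handwheel '[{"delta_pos":[0,0.05,0],"twist":[0,0,0],"jaw":0.1},{"delta_pos":[0,0.1,0],"twist":[0,0,0],"jaw":0.1},{"delta_pos":[0,0.15,0],"twist":[0,0,0],"jaw":0.1},{"delta_pos":[0,0.2,0],"twist":[0,0,0],"jaw":0.1},{"delta_pos":[0,0.23,0],"twist":[0,0,0],"jaw":0.1},{"delta_pos":[0,0.26,0],"twist":[0,0,0],"jaw":0.1},{"delta_pos":[0,0.28,0],"twist":[0,0,0],"jaw":0.1},{"delta_pos":[0,0.28,0],"twist":[0,0,0],"jaw":0.1},{"delta_pos":[0,0.28,0],"twist":[0,0,0],"jaw":0.1},{"delta_pos":[0,0.28,0],"twist":[0,0,0],"jaw":0.1}]'
```

```text
time_s: 23.15
eef_pos: [460.6, 76.8, 31.2]
ee_rot: [0.654, -0.654, 0.268, -0.268]
force: [0.0, -0.2, -1.6]
grip_width: 0.338
time_s: 23.98
eef_pos: [460.6, 76.8, 28.6]
ee_rot: [0.654, -0.654, 0.268, -0.268]
force: [-0.9, -0.1, 3.4]
grip_width: 0.34
```

```bash
python3 -m handwheel '[{"delta_pos":[0,0,0],"twist":[0,0,0],"jaw":0.37},{"delta_pos":[0,0,0],"twist":[0,0,0],"jaw":0.42},{"delta_pos":[0,0,0],"twist":[0,0,0],"jaw":0.5},{"delta_pos":[0,0,0],"twist":[0,0,0],"jaw":0.65},{"delta_pos":[0,0,0],"twist":[0,0,0],"jaw":0.8},{"delta_pos":[0,0,0],"twist":[0,0,0],"jaw":1},{"delta_pos":[0,-1,0],"twist":[0,0,0],"jaw":1},{"delta_pos":[0,-3.5,0],"twist":[0,0,0],"jaw":1},{"delta_pos":[0,-7,0],"twist":[0,0,0],"jaw":1},{"delta_pos":[0,-10.8,0],"twist":[0,0,0],"jaw":1}]'
python3 - <<'E'
from h import *
d=cap('wrist'); save(d,'w8.png'); np.savez('/tmp/w8.npz',**d)
print(fitobj(d,'medium',461,77,6,yaws=[-.4,-.2]),fithold(d,'medium',461,77,-.33,('medium',461,77,6)))
s=telemetry.sense();R=Rt(s);e=s['eef_pos'];print(e,R.T@(np.array([577,-100,175])-e))
E
```

```text
time_s: 24.82
eef_pos: [459.7, 76.8, 137.9]
ee_rot: [-0.654, 0.655, -0.269, 0.267]
force: [-0.3, 0.1, 1.0]
grip_width: 1.001
(array([ 4.59272812e+02,  7.68612536e+01, -3.23393717e-01]), np.float64(0.11122011509791047)) (array([ 4.60934e+02,  7.70000e+01, -3.30000e-01]), np.float64(0.035))
[463.35738587  76.71599633 145.26185264] [205.15164162 -28.37326203 -46.20937628]
```

View pics/w8.png

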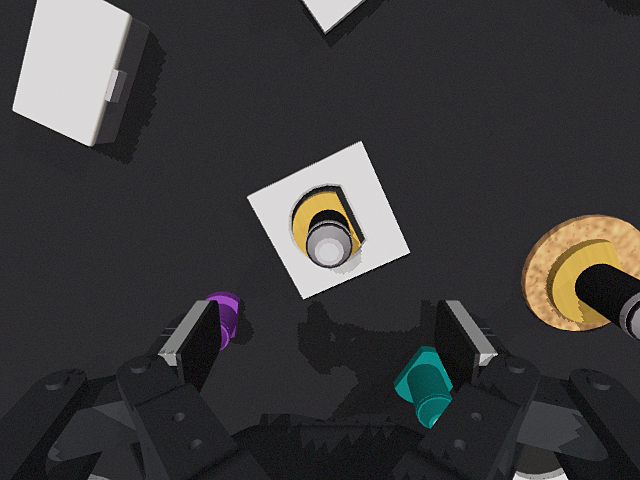

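```bash
python3 -m handwheel '[{"delta_pos":[0.5,-1.5,-0.1],"twist":[0,0,0],"jaw":1},{"delta_pos":[2,-3,-0.4],"twist":[0,0,0],"jaw":1},{"delta_pos":[4.8,-4,-1],"twist":[0,0,0],"jaw":1},{"delta_pos":[8.2,-4,-1.8],"twist":[0,0,0],"jaw":1},{"delta_pos":[11.8,-4,-2.6],"twist":[0,0,0],"jaw":1},{"delta_pos":[15.2,-4,-3.3],"twist":[0,0,0],"jaw":1},{"delta_pos":[18,-4,-3.9],"twist":[0,0,0],"jaw":1},{"delta_pos":[19.8,-4,-4.3],"twist":[0,0,0],"jaw":1},{"delta_pos":[20.5,-4,-4.5],"twist":[0,0,0],"jaw":1},{"delta_pos":[20.7,-4,-4.5],"twist":[0,0,0],"jaw":1}]'
python3 - <<'E'
from h import *
d=cap('wrist'); save(d,'w9.png'); np.savez('/tmp/w9.npz',**d)
p,c=fitobj(d,'large',577,-100,8,yaws=[-.4,-.1,.2,]);print(p,c)
print(fithold(d,'large',450.6,-217.8,.59))
s=telemetry.sense();R=Rt(s);e=s['eef_pos'];print(e,R[:,0],R.T@(np.array([p[0],p[1],40.7])-e))
E
```

```text
time_s: 25.7
eef_pos: [576.7, -101.3, 176.5]
ee_rot: [-0.654, 0.654, -0.268, 0.268]
force: [0.2, 0.4, 0.6]
grip_width: 0.997
[ 5.76459792e+02 -9.89269094e+01 -2.62929945e-01] 0.7368506905705382
(array([ 452.519, -216.531,    0.589]), np.float64(0.207))
[ 576.56833179 -100.4676613   176.58047925] [ 7.12713984e-01 -7.01454729e-01 -2.00438374e-04] [ -1.13089015 135.88072962   1.01918847]
```

View pics/w9.png

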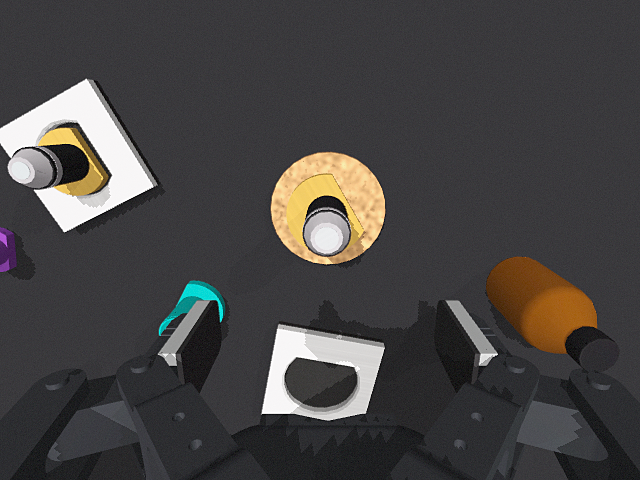

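```bash
python3 - <<'E'
from h import *
d=dict(np.load('/tmp/w9.npz'))
C=cloud(d); hsv=cv2.cvtColor(d['frame'],cv2.COLOR_RGB2HSV)
B=(brass(d['frame'])>0)&(C[...,2]>14.5)&(C[...,2]<26)
B=cv2.medianBlur(B.astype(np.uint8),3).astype(float)
p,c=fitobj(d,'large',577,-100,8,brassmask=B,yaws=[-.5,-.25,0]);print(p,c)
e=telemetry.sense()['eef_pos'];R=Rt(telemetry.sense());print(R.T@(np.array([p[0],p[1],40.7])-e))
f=d['frame'].copy(); cv2.polylines(f,[proj(d,dpoly(34,20.4,p[2],p[:2],20)).round().astype(np.int32)],True,(255,0,0),1)
cv2.imwrite('pics/z9.png',cv2.resize(f[140:280,260:400],(560,560),interpolation=cv2.INTER_CUBIC)[...,::-1])
E
```

```text
[ 5.75954631e+02 -9.93147155e+01 -2.47636715e-01] 0.05867682324728453
[ -1.21889643 135.8807343    0.38844666]
```

View pics/z9.png

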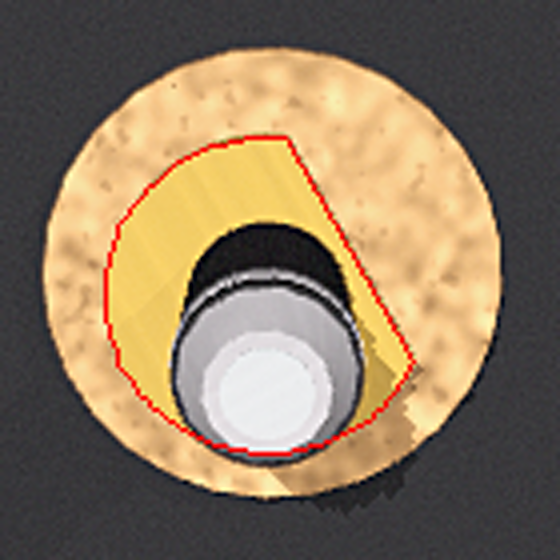

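```bash
python3 -m handwheel '[{"delta_pos":[-0.1,2,0],"twist":[0,0,0],"jaw":1},{"delta_pos":[-0.1,5,0],"twist":[0,0,0],"jaw":1},{"delta_pos":[-0.1,8,0],"twist":[0,0,0],"jaw":1},{"delta_pos":[-0.1,10.5,0],"twist":[0,0,0],"jaw":1},{"delta_pos":[-0.1,12,0],"twist":[0,0,0],"jaw":1},{"delta_pos":[-0.1,13,0],"twist":[0,0,0],"jaw":1},{"delta_pos":[-0.1,13.4,0],"twist":[0,0,0],"jaw":1},{"delta_pos":[-0.1,13.5,0],"twist":[0,0,0],"jaw":1},{"delta_pos":[-0.1,13.5,0],"twist":[0,0,0],"jaw":1},{"delta_pos":[-0.1,13.5,0],"twist":[0,0,0],"jaw":1}]' 40
python3 -m handwheel '[{"delta_pos":[0,0,0],"twist":[0,0,0],"jaw":0.8},{"delta_pos":[0,0,0],"twist":[0,0,0],"jaw":0.6},{"delta_pos":[0,0,0],"twist":[0,0,0],"jaw":0.5},{"delta_pos":[0,0,0],"twist":[0,0,0],"jaw":0.45},{"delta_pos":[0,0,0],"twist":[0,0,0],"jaw":0.4},{"delta_pos":[0,0,0],"twist":[0,0,0],"jaw":0.3},{"delta_pos":[0,0,0],"twist":[0,0,0],"jaw":0.2},{"delta_pos":[0,0,0],"twist":[0,0,0],"jaw":0.1},{"delta_pos":[0,0,0],"twist":[0,0,0],"jaw":0.1},{"delta_pos":[0,0,0],"twist":[0,0,0],"jaw":0.1}]' 40
python3 - <<'E'
from h import *
s=telemetry.sense();R=Rt(s);e=s['eef_pos'];print(e,R.T@(np.array([450.7,-217.8,150])-e))
E
```

```text
time_s: 26.58
eef_pos: [576.5, -99.8, 42.7]
ee_rot: [0.654, -0.654, 0.267, -0.269]
force: [-0.3, -0.4, 0.1]
grip_width: 1.0
time_s: 27.42
eef_pos: [576.2, -100.0, 41.8]
ee_rot: [-0.654, 0.654, -0.267, 0.268]
force: [1.3, -1.4, 5.6]
grip_width: 0.382
[ 576.24718339 -100.01637886   41.84334426] [  -6.81784598 -108.21274101 -171.97807566]
```

```bash
python3 -m handwheel '[{"delta_pos":[0,-0.4,0],"twist":[0,0,0],"jaw":0.1},{"delta_pos":[0,-1.4,0],"twist":[0,0,0],"jaw":0.1},{"delta_pos":[0,-3.2,0],"twist":[0,0,0],"jaw":0.1},{"delta_pos":[0,-5.2,0],"twist":[0,-0.1,0],"jaw":0.1},{"delta_pos":[0,-7,-0.5],"twist":[0,-0.2,0],"jaw":0.1},{"delta_pos":[-0.1,-8.2,-2],"twist":[0,-0.3,0],"jaw":0.1},{"delta_pos":[-0.2,-8.8,-4.2],"twist":[0,-0.4,0],"jaw":0.1},{"delta_pos":[-0.3,-9,-6.8],"twist":[0,-0.5,0],"jaw":0.1},{"delta_pos":[-0.4,-9,-9.6],"twist":[0,-0.6,0],"jaw":0.1},{"delta_pos":[-0.5,-9,-12.4],"twist":[0,-0.7,0],"jaw":0.1}]'
python3 - <<'E'
from h import *
s=telemetry.sense();R=Rt(s);e=s['eef_pos'];print(e,np.arctan2(R[1,0],R[0,0]),R.T@(np.array([450.7,-217.8,90])-e))
E
```

```text
time_s: 28.25
eef_pos: [484.2, -184.9, 131.9]
ee_rot: [0.707, -0.707, 0.025, -0.025]
force: [0.1, 0.2, -2.6]
grip_width: 0.384
[ 484.20504036 -184.85351886  131.91092121] -0.07131721184335138 [-31.05267848  41.91089421 -35.26743216]
```

```bash
python3 -m handwheel '[{"delta_pos":[-1.5,0.3,-1.8],"twist":[0,-0.07,0],"jaw":0.1},{"delta_pos":[-2.5,0.9,-2.8],"twist":[0,-0.138,0],"jaw":0.1},{"delta_pos":[-3,1.7,-3.3],"twist":[0,-0.138,0],"jaw":0.1},{"delta_pos":[-3.1,2.6,-3.5],"twist":[0,-0.138,0],"jaw":0.1},{"delta_pos":[-3.1,3.4,-3.5],"twist":[0,-0.138,0],"jaw":0.1},{"delta_pos":[-3.1,3.9,-3.5],"twist":[0,-0.138,0],"jaw":0.1},{"delta_pos":[-3.1,4.1,-3.5],"twist":[0,-0.138,0],"jaw":0.1},{"delta_pos":[-3.1,4.2,-3.5],"twist":[0,-0.138,0],"jaw":0.1},{"delta_pos":[-3.1,4.2,-3.5],"twist":[0,-0.138,0],"jaw":0.1},{"delta_pos":[-3.1,4.2,-3.5],"twist":[0,-0.138,0],"jaw":0.1}]'
python3 - <<'E'
from h import *
d=cap('wrist'); save(d,'w10.png'); np.savez('/tmp/w10.npz',**d)
s=telemetry.sense();R=Rt(s);e=s['eef_pos']
h,c=fithold(d,'large',450.7,-217.8,.59,('large',e[0],e[1],e[2]-33.8));print(h,c)
print(e,np.arctan2(R[1,0],R[0,0]),R.T@(np.array([h[0],h[1],40])-e))
E
```

```text
time_s: 29.08
eef_pos: [452.1, -217.0, 89.7]
ee_rot: [-0.707, 0.707, 0.022, -0.022]
force: [-0.5, -0.8, -1.8]
grip_width: 0.386
[ 450.666 -217.827    0.592] 0.032
[ 452.12624991 -217.10512803   89.78310389] 0.061279959573484005 [-1.52372803 49.78268713 -0.61088233]
```

View pics/w10.png

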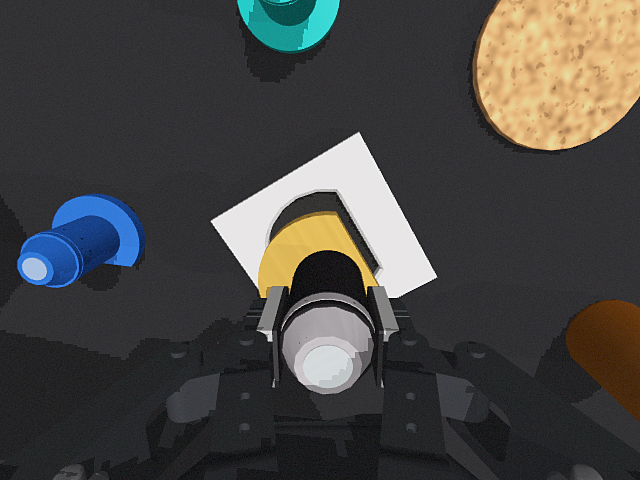

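```bash
python3 -m handwheel '[{"delta_pos":[-0.1,0.4,-0.1],"twist":[0,0,0],"jaw":0.1},{"delta_pos":[-0.15,1.2,-0.1],"twist":[0,0,0],"jaw":0.1},{"delta_pos":[-0.15,2.1,-0.1],"twist":[0,0,0],"jaw":0.1},{"delta_pos":[-0.15,2.9,-0.1],"twist":[0,0,0],"jaw":0.1},{"delta_pos":[-0.15,3.4,-0.1],"twist":[0,0,0],"jaw":0.1},{"delta_pos":[-0.15,3.7,-0.1],"twist":[0,0,0],"jaw":0.1},{"delta_pos":[-0.15,3.8,-0.1],"twist":[0,0,0],"jaw":0.1},{"delta_pos":[-0.15,3.8,-0.1],"twist":[0,0,0],"jaw":0.1},{"delta_pos":[-0.15,3.8,-0.1],"twist":[0,0,0],"jaw":0.1},{"delta_pos":[-0.15,3.8,-0.1],"twist":[0,0,0],"jaw":0.1}]'
python3 -m handwheel '[{"delta_pos":[0,0.1,0],"twist":[0,0,0],"jaw":0.1},{"delta_pos":[0,0.2,0],"twist":[0,0,0],"jaw":0.1},{"delta_pos":[0,0.3,0],"twist":[0,0,0],"jaw":0.1},{"delta_pos":[0,0.4,0],"twist":[0,0,0],"jaw":0.1},{"delta_pos":[0,0.5,0],"twist":[0,0,0],"jaw":0.1},{"delta_pos":[0,0.6,0],"twist":[0,0,0],"jaw":0.1},{"delta_pos":[0,0.7,0],"twist":[0,0,0],"jaw":0.1},{"delta_pos":[0,0.8,0],"twist":[0,0,0],"jaw":0.1},{"delta_pos":[0,0.85,0],"twist":[0,0,0],"jaw":0.1},{"delta_pos":[0,0.9,0],"twist":[0,0,0],"jaw":0.1}]'
```

```text
time_s: 29.97
eef_pos: [450.6, -218.4, 51.8]
ee_rot: [-0.707, 0.707, 0.022, -0.021]
force: [-0.1, 0.4, -2.1]
grip_width: 0.387
time_s: 30.8
eef_pos: [450.4, -218.3, 42.4]
ee_rot: [0.707, -0.707, -0.022, 0.022]
force: [0.6, 0.0, -1.4]
grip_width: 0.391
```

Bottom is at about 8.6, inside the recess. I'll lower the last bit.

```bash
python3 -m handwheel '[{"delta_pos":[0,0.05,0],"twist":[0,0,0],"jaw":0.1},{"delta_pos":[0,0.1,0],"twist":[0,0,0],"jaw":0.1},{"delta_pos":[0,0.15,0],"twist":[0,0,0],"jaw":0.1},{"delta_pos":[0,0.2,0],"twist":[0,0,0],"jaw":0.1},{"delta_pos":[0,0.23,0],"twist":[0,0,0],"jaw":0.1},{"delta_pos":[0,0.26,0],"twist":[0,0,0],"jaw":0.1},{"delta_pos":[0,0.28,0],"twist":[0,0,0],"jaw":0.1},{"delta_pos":[0,0.28,0],"twist":[0,0,0],"jaw":0.1},{"delta_pos":[0,0.28,0],"twist":[0,0,0],"jaw":0.1},{"delta_pos":[0,0.28,0],"twist":[0,0,0],"jaw":0.1}]'
```

```text
time_s: 31.63
eef_pos: [450.4, -218.3, 39.8]
ee_rot: [-0.707, 0.707, 0.022, -0.022]
force: [-0.9, 0.8, 2.5]
grip_width: 0.38
```

Contact (force up by about 4 N). I'll release and rise.

```bash
python3 -m handwheel '[{"delta_pos":[0,0,0],"twist":[0,0,0],"jaw":0.42},{"delta_pos":[0,0,0],"twist":[0,0,0],"jaw":0.46},{"delta_pos":[0,0,0],"twist":[0,0,0],"jaw":0.55},{"delta_pos":[0,0,0],"twist":[0,0,0],"jaw":0.7},{"delta_pos":[0,0,0],"twist":[0,0,0],"jaw":0.85},{"delta_pos":[0,0,0],"twist":[0,0,0],"jaw":1},{"delta_pos":[0,-1,0],"twist":[0,0,0],"jaw":1},{"delta_pos":[0,-3.5,0],"twist":[0,0,0],"jaw":1},{"delta_pos":[0,-7,0],"twist":[0,0,0],"jaw":1},{"delta_pos":[0,-11,0],"twist":[0,0,0],"jaw":1}]'
python3 -m handwheel '[{"delta_pos":[0,-2,0],"twist":[0,0,0],"jaw":1},{"delta_pos":[0,-3,0],"twist":[0,0,0],"jaw":1},{"delta_pos":[0,-3,0],"twist":[0,0,0],"jaw":1},{"delta_pos":[0,-3,0],"twist":[0,0,0],"jaw":1},{"delta_pos":[0,-3,0],"twist":[0,0,0],"jaw":1},{"delta_pos":[0,-3,0],"twist":[0,0,0],"jaw":1},{"delta_pos":[0,-3,0],"twist":[0,0,0],"jaw":1},{"delta_pos":[0,-3,0],"twist":[0,0,0],"jaw":1},{"delta_pos":[0,-3,0],"twist":[0,0,0],"jaw":1},{"delta_pos":[0,-3,0],"twist":[0,0,0],"jaw":1}]'
python3 - <<'E'
from h import *
d=cap('wrist'); save(d,'w11.png')
print(fitobj(d,'large',450.6,-218,6,yaws=[.4,.7]))
P=cloud(d);B=(brass(d['frame'])>0)&(abs(P[...,0]-450)<36)&(abs(P[...,1]+218)<36)&(P[...,2]<30);print('brass z',np.percentile(P[B][:,2],[10,50,90]))
s=cap('scene');save(s,'s11.png')
P=cloud(s)
for n,c,r in [('small',(594,207),20),('medium',(461,77),27),('large',(450.6,-218),34)]:
    B=(brass(s['frame'])>0)&(np.hypot(P[...,0]-c[0],P[...,1]-c[1])<r); print(n,'z',np.percentile(P[B][:,2],[50,90]), 'fit',fitobj(s,n,*c,6,yaws=[-.3,0,.5]))
E
```

```text
time_s: 32.47
eef_pos: [449.6, -217.7, 150.7]
ee_rot: [0.707, -0.706, -0.021, 0.022]
force: [1.2, -0.7, -0.5]
grip_width: 0.999
time_s: 33.3
eef_pos: [450.3, -218.2, 179.5]
ee_rot: [0.707, -0.707, -0.021, 0.022]
force: [0.5, -0.0, 0.2]
grip_width: 0.998
(array([ 449.40991912, -216.82687582,    0.57269676]), np.float64(0.08891385152104622))
brass z [17.74652946 18.85270086 19.80542201]
small z [20.50091076 24.44687473] fit (array([ 5.95115716e+02,  2.04351798e+02, -4.72060293e-02]), np.float64(0.38190805734058325))
medium z [20.33089094 23.38097647] fit (array([ 4.60134006e+02,  7.47738193e+01, -3.36173303e-01]), np.float64(0.3367985125084516))
large z [20.8225498 23.1513192] fit (array([ 450.84982183, -218.91401808,    0.59469481]), np.float64(0.2566545630597918))
```

View pics/w11.png

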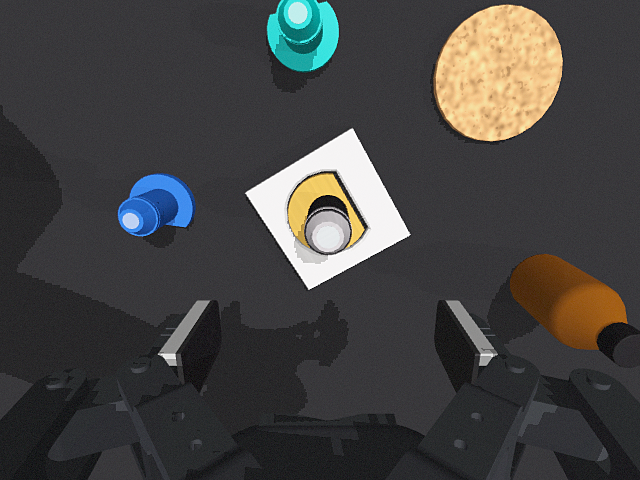

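View pics/s11.png

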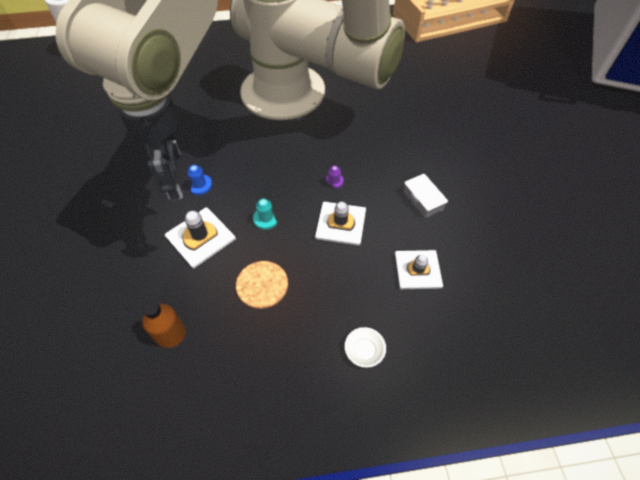

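The wrist view shows the large objective seated in its recess at (328,215) with its flat at the straight side. The scene view shows all three seated, at (200,225), (341,217) and (419,267). The cork is empty and the bystanders sit at the same pixels as at the start.

```bash
python3 -c "
from rig import ctrl; print(ctrl.finish_job())"
```

```text
the job is handed in; nothing more can be done
None
```

All three objectives are upright in their own holders, and the job was handed in at about 33 s. I moved the large objective to the cork pad, the small one to the small holder, the medium one to the medium holder, then the large one from the cork to the large holder.

**Seating:** Each was lowered slowly into its recess, with no force at the rim. Each touched down within about 0.1 mm of full depth, and contact showed as only a few newtons. For the small and large ones the wrist camera put the top of the brass base at about 19 mm, against 18 mm expected when fully home.

**Turn:** Wrist-camera fits after release agree with the holder angles to within 0.05 rad:

| Objective | Flat (rad) | Straight side (rad) |
|---|---|---|
| Small | -0.17 | -0.125 |
| Medium | -0.32 | -0.33 |
| Large | 0.57 | 0.59 |

**Disagreement:** Fits from the coarser scene camera matched less well. They were up to about 2.5 mm off in position, 0.08 rad off for the small one, and gave base heights of 20–21 mm for all three. I put that down to that camera's resolution and calibration, and relied on the wrist camera and the touchdown heights.

**Rest of the scene:** In the last views the bottle, dish, slide box and look-alikes had not visibly moved. I checked this by eye, without measuring.

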